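# Pin the clamshell specimen jig and hold it shut

### The arm

A 7-joint arm with a two-finger parallel gripper is mounted at the origin on a cart in front of the work surface, level with it; the furniture and walls round the work are solid. World frame = base frame: x ahead of the robot, y to its left, z up, the work surface at z = 0. Lengths are in m, angles in rad, forces in N, time in s.
With the tool pointing down it reaches from about 0.425 to 0.875 m from the base axis. Payload 4.7 kg.
Tool frame: the origin (TCP) lies between the finger pads; the fingertips stand 8 mm ahead of it and the grasp point (between the pads) lies 11 mm behind it; z points along the fingers, y is the direction in which the jaws open and shut (so a half turn about z gives the same grasp; the last joint's range is limited). The gripper opens to 87 mm and grips with 3 to 60 N. Pads are 19 mm wide; open, the fingers measure 117 mm over their backs; the gripper's body (75 mm by 190 mm) begins 51 mm behind the grasp point.
Start: joints at [-1.238, 0.321, -0.07, 1.45, 0.023, 1.371, -0.057], TCP at [0.204, 0.617, 0.231] pointing down, gripper open.
Joint ranges: [-2.86, 2.86], [-0.3, 2.09], [-1.38, 1.24], [0.06, 2.45], [-1.56, 4.7], [0.09, 2.05], [-2.69, 2.69]. Speed limits (rad/s): [2.57, 2.57, 3.14, 3.14, 3.14, 3.14, 3.14].

### API

Orientations are given as a rotation vector (axis times angle).
In Python, from bench import ctrl, optics, ticket gives the robot as it stands.
- The arm moves only by the tool play_rows, never from a script. Its argument "motion" is a list of rows, each a list of 5 numbers: the closure, from 0 (fully open) to 1 (shut), then the shift along the tool's x, y, z in cm, then the turn about the tool's z in rad. In form: [[jaw, tx, ty, tz, spin], ...]. A call has 1 to 20 rows; each row shifts and turns the commanded pose from where the row before left it, along the tool's axes as they then stand; what a row does not reach is not made up. A row lasts 1/8 s, in which the tool goes at most 62.5 mm and 10.7 degrees, less where a joint would pass 70% of its speed; a pose out of reach is approached as far as the arm can. A call is refused whole if a number of a shift passes 6.25 or a number of a turn 0.188, either way. A call with a gripper value outside its range is refused whole. The fingers move at their own pace and stop on an object; "force" is the grip in N (left out, the last holds). Time passes only in rows, so rows that do not move let the fingers close. It gives the time, the measured TCP pose, the force and the opening at its end, in the units of the state.
- ctrl.get_state(): the state, without advancing time (a new reading comes with each control period).
- optics.get_image(name): name is "side" or "top" or "wrist"; returns the picture (480x640x3 uint8, red, green, blue); there is no depth.
- optics.calibration(name): a dict with "K" (3x3 intrinsics, pixels), "pose" (4x4, takes a point from camera to world coordinates); the wrist camera has in their place "hand_eye" (4x4, takes a point from camera to tool coordinates, whose origin is the TCP and whose axes are the flange's). Camera axes: x right, y down, z forward; pixel columns grow to the right and rows downward; lengths in m; the calibration is good to about 2 mm. A picture is of the moment at which its call begins: read the wrist's pose just before it. calibration takes no time and is no camera call.
- ticket.close_job(): hands the job in, once; it reports no verdict.
The state is a dict: "time": time; "joint_positions": joint angles; "qd": joint speeds; "joint_torque": joint torques, N m; "position": TCP position; "tool_rot": TCP orientation; "ft_force": force on the tool from outside, world axes, zero at the start; "torque": the same for the moment, N m; "grip_width": opening from 0.0 (shut) to 1.0 (fully open).
Only numpy, scipy, OpenCV 4.12 (cv2) and the standard library are available. Lean on these libraries where they do the work, as an engineer would, in place of code of your own. Each camera call takes 0.05 s, during which the arm holds its last target.

### The job

Get the specimen jig ready for clamping: first slide its red grip along the track until the white line on the grip meets the yellow index line, then swing the open blue upper half down shut onto the lower half. Take the steel locating pin out of its black stand, push it down through the holes of both halves until its collar sits on the upper half, and because the hinge springs ajar as soon as it is let go, finish with the gripper still on the pin, pressing it down so that the halves stay fully shut. Leave the loupe, the white tin and the loose specimen mount where they stand.

Things in the scene. Friction and masses are not known exactly. Their poses are not given: they have to be found in the camera images.
- jig: Clamshell jig fixed to the worktop; place and yaw vary. Origin on the worktop; x points to its hinge (away from the robot at yaw 0), y left, z up; sizes here in mm in this frame. Base plate x -80..65, y -60..115, z 0..10 (screw heads to 15). Lower half x -60..50, y -40..40, top z 30, holding a black mount. Track along y beside it: x -62..-28, y 40..115, top z 30. Pin hole at (-45, 0).
- pin_hole (a point): Mouth of the 13 mm pin hole in the lower half, at (-45, 0, 30) of the jig, same axes. The hole goes straight down 20 mm, to the base plate. With the upper half shut, its own 13 mm hole lies in line above, mouth at jig z 45.
- index_line (a point): The yellow index line (4 mm wide) across the track and down its sides, at (-45, 80, 30) of the jig.
- index_slide (a joint): The slide in m, 0 to 0.05, growing along the jig's +y. Its steel strip (22 wide, z 30..34) with a slot runs under the upper half. At 0.025 the grip is at the index line and the 24 mm slot is centred under the pin hole; farther than 6 mm off, the strip gets in the way of the pin. Starts at 0.042 to 0.05. Moves with about 2 N and stays where left.
- slide_grip (a point): Point in the red grip block of the slide, at jig z 56, x -45, y = 55 mm + slide value. The block is 14 mm along the jig's x, 20 mm along y, from z 34 to 66; a white line marks its middle. Pinch it across x, or push it along y.
- upper_half (a joint): Angle of the blue upper half, rad: 0 fully shut, growing as it opens up and away about the hinge line along the jig's y. Starts 0.9 to 1.25. The sprung hinge is stiff: it stays where left when open, needs up to 7 N at 80 mm from the hinge to shut, and let go from shut it springs back to about 0.05. The pin still passes then; 5 to 6 N down on the pin's collar shuts it again.
- upper_half_hinge (a point): On the hinge line, at (58, 0, 35) of the jig; this frame turns with the upper half and has the jig's axes when shut. The upper half is a plate 80 mm wide, 8 to 120 mm from the hinge line (lip to 132); shut it spans jig z 35..45, so its outer face lies 10 mm off the hinge line. 24 mm window 53 mm from the hinge line, pin hole 103 mm; from 67 to 95 mm it is solid, good to push on.
- upper_hole (a point): Centre of the pin hole's mouth in the outer face of the upper half (13 mm hole, 10 mm deep); turns with it.
- pin_stand: Fixed black stand for the pin, 56x56x40 mm, origin under its centre, with a 12 mm hole in the middle. Its place varies.
- locating_pin: Loose steel pin, upright in the stand, 72 mm tall, 40 to 85 g. Origin at the centre of its lower tip, z up. Shank 10 mm diameter, tapered foot, 32 long; collar 22 diameter at 32 to 38 mm; grip knob 16 diameter at 38 to 72 mm with a red band near the top: grasp it at 58 to 65 mm. In the stand its tip is 8 mm above the worktop, fully home in the shut jig 13 mm.
- pin_tip (a point): Centre of the pin's lower tip.
- loupe: Bystander: black and white loupe, 40 mm across, 43 tall, loose; origin under its centre.
- grease_tin: Bystander: white round tin, 53 mm across, 26 tall, loose; origin under its centre.
- loose_mount: Bystander: beige round specimen mount, 30 mm across, 14 tall, loose; origin under its centre.

How it is judged:
By the outcome, as a careful person would: the job done as asked, in the order asked, and still so for the second after the job is handed in, while the arm keeps its last pose, push and grip.
It also fails if it takes over 72 s, if anything falls off the work surface, if the arm or the gripper's body presses on something with over 40 N, if the wrist force passes 120 N, or if a joint passes its speed limit or range.

## Working session

There is one attempt and no reset: what is moved stays moved. The work goes in short steps, Python scripts to look and compute and a tool call to move; the robot and the scene stay as the last step left them, time stands still between calls to the robot, and variables do not carry over. Pictures are saved under pics/ and viewed, and the job is handed in when it is done.

Besides the shell and the picture viewer there is one more tool, called after "Emit:" by a JSON object that holds its "name" and its "arguments", one argument or row to a line. play_rows: Moves the arm, as the interface text tells. Its arguments: {"type":"object","properties":{"motion":{"type":"array"},"force":{"type":"number"}},"required":["motion"]}

```bash
ls; mkdir -p pics; python3 - <<'E'
from bench import ctrl, optics, ticket
import cv2,numpy as np
np.set_printoptions(precision=4,suppress=True)
s=ctrl.get_state();print(s)
for n in ["side","top","wrist"]:
    im=optics.get_image(n);cv2.imwrite(f"pics/{n}0.png",im[:,:,::-1])
    print(n,optics.calibration(n))
E
```

```text
pics
{'time': 0.0, 'joint_positions': array([-1.2379,  0.3218, -0.0701,  1.4516,  0.0226,  1.3708, -0.0569]), 'qd': array([ 0.001 , -0.0001, -0.0002, -0.0011,  0.0007, -0.001 ,  0.0009]), 'joint_torque': array([ -0.0006, -49.1303,  -0.4039, -31.253 ,  -0.0638,   0.0438,
         0.0002]), 'position': array([0.2036, 0.6167, 0.2295]), 'tool_rot': array([-0.4986, -3.1016,  0.0029]), 'ft_force': array([-0.4562, -0.1674, -0.4124]), 'torque': array([ 0.0254, -0.0172,  0.1065]), 'grip_width': 0.9986181208954417}
side {'K': array([[480.7064,   0.    , 323.9863],
       [  0.    , 480.7064, 240.1685],
       [  0.    ,   0.    ,   1.    ]]), 'pose': array([[-0.9825, -0.1075,  0.1518,  0.3497],
       [-0.1858,  0.5269, -0.8294,  0.6255],
       [ 0.0092, -0.8431, -0.5377,  0.545 ],
       [ 0.    ,  0.    ,  0.    ,  1.    ]])}
top {'K': array([[473.1214,   0.    , 324.6042],
       [  0.    , 473.1214, 241.2433],
       [  0.    ,   0.    ,   1.    ]]), 'pose': array([[ 0.0081, -0.9968,  0.0795,  0.4218],
       [-1.    , -0.0081,  0.0002, -0.1074],
       [ 0.0004, -0.0795, -0.9968,  1.1052],
       [ 0.    ,  0.    ,  0.    ,  1.    ]])}
wrist {'K': array([[419.0237,   0.    , 321.3106],
       [  0.    , 419.0237, 243.7398],
       [  0.    ,   0.    ,   1.    ]]), 'hand_eye': array([[ 0.0011, -0.9707, -0.2403,  0.0663],
       [ 1.    ,  0.0008,  0.0016,  0.0017],
       [-0.0014, -0.2403,  0.9707, -0.1545],
       [ 0.    ,  0.    ,  0.    ,  1.    ]])}
```

View pics/top0.png

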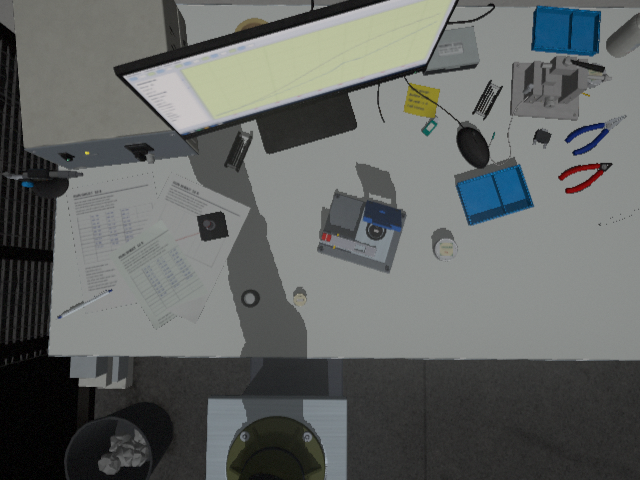

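View pics/side0.png

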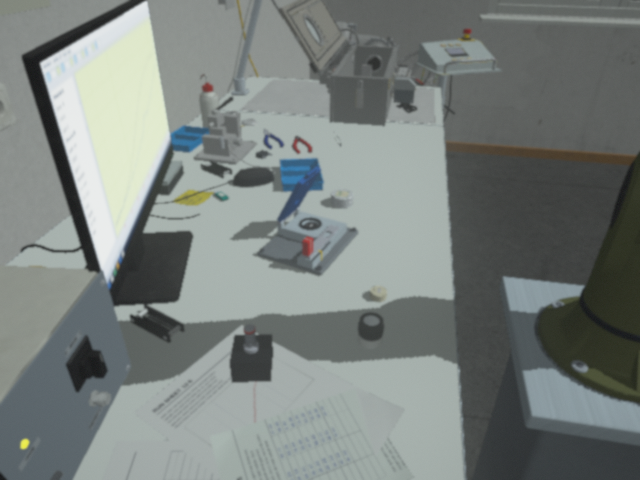

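```bash
python3 - <<'E'
import cv2
t=cv2.imread("pics/top0.png");s=cv2.imread("pics/side0.png")
cv2.imwrite("pics/topjig.png",cv2.resize(t[180:280,310:410],None,fx=6,fy=6,interpolation=cv2.INTER_CUBIC))
cv2.imwrite("pics/topstand.png",cv2.resize(t[200:310,190:310],None,fx=5,fy=5,interpolation=cv2.INTER_CUBIC))
cv2.imwrite("pics/sidejig.png",cv2.resize(s[150:280,240:370],None,fx=4.6,fy=4.6,interpolation=cv2.INTER_CUBIC))
cv2.imwrite("pics/sidestand.png",cv2.resize(s[310:390,215:295],None,fx=6,fy=6,interpolation=cv2.INTER_CUBIC))
E
```

```text
(no output)
```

View pics/topjig.png

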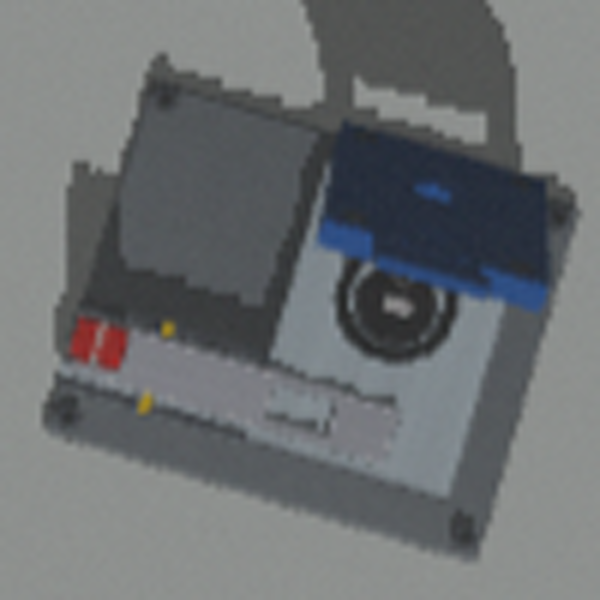

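View pics/topstand.png

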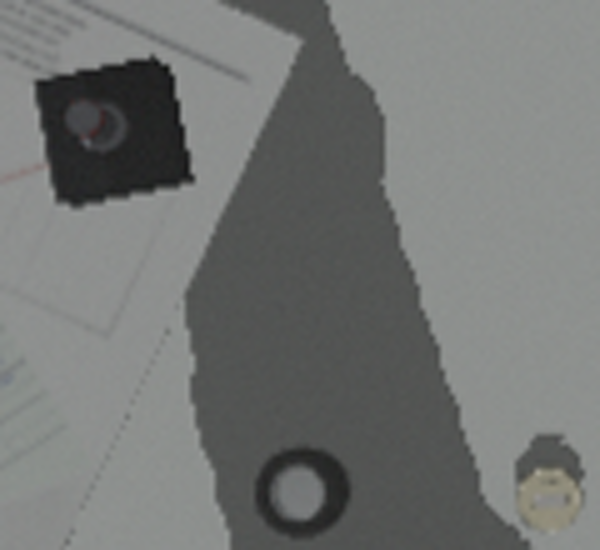

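View pics/sidejig.png

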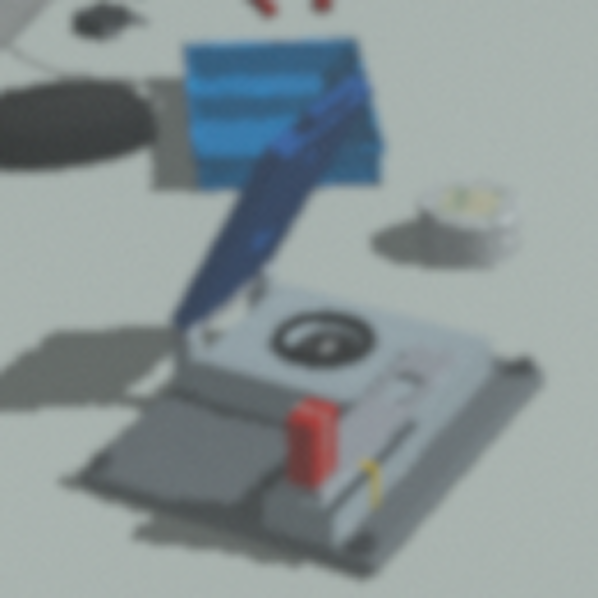

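View pics/sidestand.png

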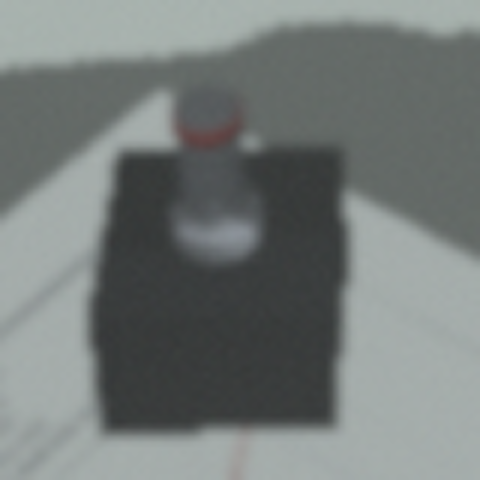

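View pics/wrist0.png

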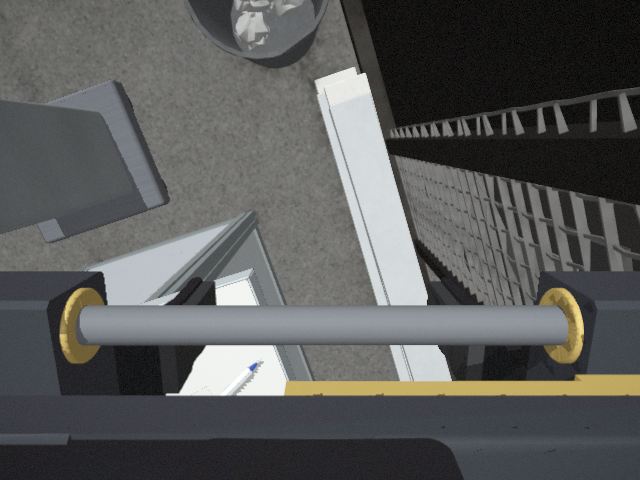

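```bash
cat > h.py <<'E'
from bench import ctrl, optics, ticket
import cv2,numpy as np
from scipy.optimize import least_squares
from scipy.spatial.transform import Rotation as R
np.set_printoptions(precision=4,suppress=True)
def cam(n):
    c=optics.calibration(n);return c["K"],c["pose"]
def wcam(s):
    c=optics.calibration("wrist");T=np.eye(4);T[:3,:3]=R.from_rotvec(s["tool_rot"]).as_matrix();T[:3,3]=s["position"]
    return c["K"],T@c["hand_eye"]
def proj(kp,P):
    K,T=kp;P=np.atleast_2d(P);q=(P-T[:3,3])@T[:3,:3];return (q/q[:,2:])[:,:2]@K[:2,:2].T+K[:2,2]
def back(kp,uv,z):
    K,T=kp;d=T[:3,:3]@np.linalg.inv(K)@np.array([uv[0],uv[1],1.]);return T[:3,3]+d*(z-T[2,3])/d[2]
def jig(p,X):
    c,s=np.cos(p[2]),np.sin(p[2]);X=np.atleast_2d(X)/1000.
    return np.c_[p[0]+c*X[:,0]-s*X[:,1],p[1]+s*X[:,0]+c*X[:,1],X[:,2]]
E
python3 - <<'E'
from h import *
t=cam("top");s=cam("side")
T=[((65,115,10),(158,62)),((65,-60,10),(580,200)),((-80,-60,10),(478,558)),((-80,115,10),(45,425)),((-28,80,30),(168,328)),((-62,80,30),(146,403)),((-60,-40,30),(447,497))]
S=[((65,115,10),(65,480)),((-80,115,10),(372,572)),((-80,-60,10),(543,372)),((-62,80,30),(372,463)),((-62,115,30),(330,518)),((-60,-40,30),(492,348))]
TX=np.array([a for a,b in T],float);TU=np.array([(310+b[0]/6-.4,180+b[1]/6-.4) for a,b in T])
SX=np.array([a for a,b in S],float);SU=np.array([(240+b[0]/4.6-.4,150+b[1]/4.6-.4) for a,b in S])
f=lambda p:np.r_[(proj(t,jig(p,TX))-TU).ravel(),(proj(s,jig(p,SX))-SU).ravel()]
r=least_squares(f,[.45,-.17,-.25],loss="soft_l1");print(r.x);print(f(r.x).reshape(-1,2))
f1=lambda p:(proj(t,jig(p,TX))-TU).ravel();print("top only",least_squares(f1,r.x).x)
# stand
print("stand top corners",[back(t,(190+u/5-.4,200+v/5-.4),.04) for u,v in [(35,80),(160,57),(193,180),(68,207)]])
print("pintop",back(t,(190+84/5-.4,200+118/5-.4),.08),"side",back(s,(215+208/6,310+100/6),.08))
print("loupe",back(t,(190+302/5,200+490/5),.043),"mount",back(t,(300,298),.014),"tin",back(t,(446,250),.026))
print("monitor bottom edge", [[back(t,uv,z) for z in (.1,.3)] for uv in [(185,135),(455,0)]])
E
```

```text
[ 0.531  -0.2214 -0.2903]
[[-1.2382  1.5753]
 [ 0.1488  0.3728]
 [-0.4758  0.2282]
 [-0.6868  0.1599]
 [ 0.0376 -1.4328]
 [-0.6525  0.2699]
 [-0.0591 -0.7439]
 [ 1.7318 -2.0547]
 [-0.48   -1.6855]
 [ 0.2898 -0.9402]
 [-0.243   1.4266]
 [ 0.1604 -1.297 ]
 [-0.7069 -1.819 ]]
top only [ 0.531  -0.2224 -0.2933]
stand top corners [array([0.5627, 0.1837, 0.04  ]), array([0.5737, 0.1272, 0.04  ]), array([0.5178, 0.1109, 0.04  ]), array([0.5051, 0.1671, 0.04  ])]
pintop [0.5409 0.1509 0.08  ] side [0.5411 0.1504 0.08  ]
loupe [0.3782 0.0574 0.043 ] mount [ 0.3779 -0.0518  0.014 ] tin [ 0.4901 -0.3847  0.026 ]
monitor bottom edge [[array([0.7308, 0.1977, 0.1   ]), array([0.6693, 0.137 , 0.3   ])], [array([ 1.0421, -0.3925,  0.1   ]), array([ 0.9187, -0.3358,  0.3   ])]]
```

Emit:
{"name": "play_rows", "arguments": {
  "motion": [
    [0, -3.53, -4.29, 0, 0],
    [0, -3.53, -4.29, 0, 0],
    [0, -3.53, -4.29, 0, 0],
    [0, -3.53, -4.29, 0, 0],
    [0, -3.53, -4.29, 0, 0],
    [0, -3.53, -4.29, 0, 0],
    [0, -3.53, -4.29, 0, 0],
    [0, -3.53, -4.29, 0, 0],
    [0, -3.53, -4.29, 0, 0],
    [0, -3.53, -4.29, 0, 0],
    [0, -3.53, -4.29, 0, 0],
    [0, -3.53, -4.29, 0, 0],
    [0, -3.53, -4.29, 0, 0],
    [0, -3.53, -4.29, 0, 0],
    [0, -3.53, -4.29, 0, 0]
  ]
}}

```text
time: 2.02
position: [0.5052, -0.1612, 0.2307]
tool_rot: [0.498, 3.101, 0.001]
ft_force: [0.4, 0.4, -0.1]
grip_width: 1.004
```

Emit:
{"name": "play_rows", "arguments": {
  "motion": [
    [0, 0, 0, 0, 0.171],
    [0, 0, 0, 0, 0.171],
    [0, 0, 0, 0, 0.171],
    [0, 0, 0, 0, 0.171],
    [0, 0, 0, 0, 0.171],
    [0, 0, 0, 0, 0.171],
    [0, 0, 0, 0, 0.171],
    [0, 0, 0, 0, 0.171],
    [0, 0, 0, 0, 0.171],
    [0, 0, 0, 0, 0]
  ]
}}

```text
time: 3.28
position: [0.5047, -0.1597, 0.2304]
tool_rot: [-2.514, -1.883, 0.0]
ft_force: [0.2, -0.4, 0.0]
grip_width: 1.0
```

```bash
python3 - <<'E'
from h import *
s=ctrl.get_state();im=optics.get_image("wrist");cv2.imwrite("pics/w1.png",im[:,:,::-1])
print(s["time"],s["position"],s["tool_rot"],s["joint_positions"],s["ft_force"])
M=R.from_rotvec(s["tool_rot"]).as_matrix();print(M)
np.save("w1p.npy",np.r_[s["position"],s["tool_rot"]])
E
```

```text
3.275 [ 0.5047 -0.1597  0.2304] [-2.5142 -1.8832  0.0001] [-0.5985  0.0684  0.9017  1.7762 -0.0554  1.3236  0.0306] [ 0.2252 -0.3578  0.0192]
[[ 0.2812  0.9597 -0.0002]
 [ 0.9597 -0.2812  0.0002]
 [ 0.0001 -0.0003 -1.    ]]
```

View pics/w1.png

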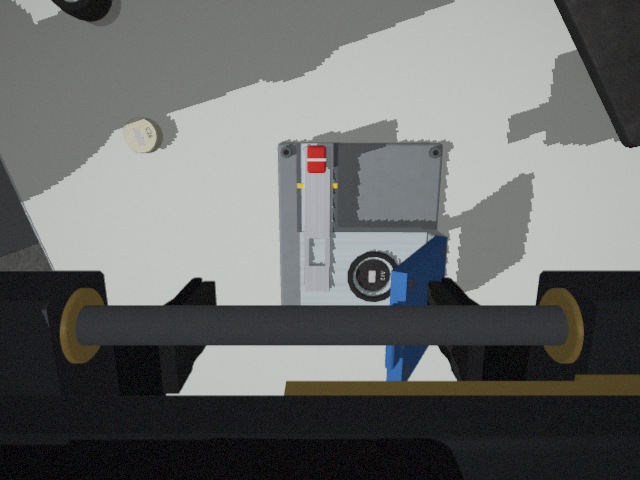

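```bash
python3 - <<'E'
import cv2
t=cv2.imread("pics/w1.png")
cv2.imwrite("pics/w1c.png",cv2.resize(t[130:310,270:460],None,fx=3.3,fy=3.3,interpolation=cv2.INTER_CUBIC))
cv2.imwrite("pics/w1d.png",cv2.resize(t[135:205,275:355],None,fx=8,fy=8,interpolation=cv2.INTER_CUBIC))
E
```

```text
(no output)
```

View pics/w1c.png

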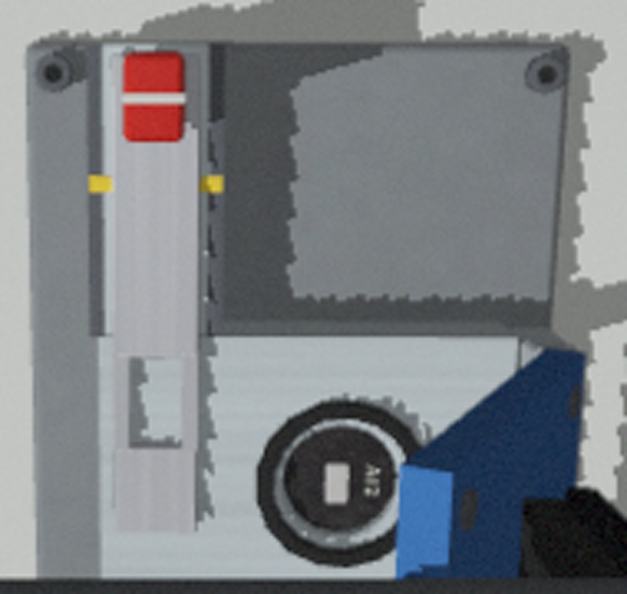

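View pics/w1d.png

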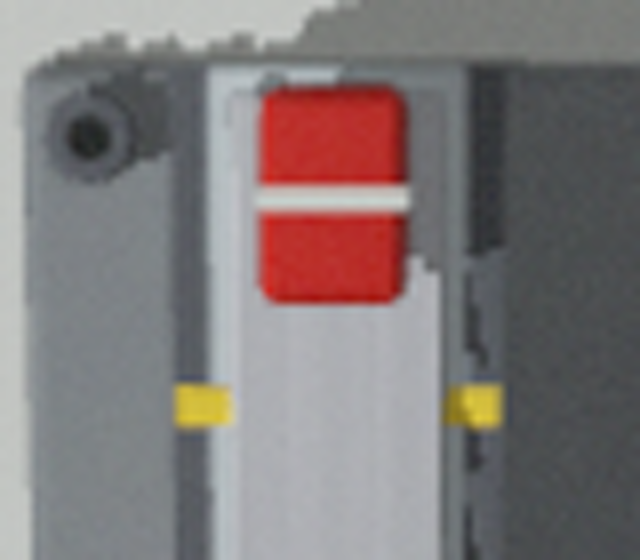

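```bash
python3 - <<'E'
from h import *
p=np.load("w1p.npy");w=wcam(dict(position=p[:3],tool_rot=p[3:]))
D=[((-62,80,30),(209,406)),((-28,80,30),(470,406)),((-62,115,30),(212,68)),((-28,115,30),(466,66)),((-80,115,10),(25,70))]
C=[((65,115,10),(567,45)),((-60,40,30),(101,337)),((50,40,30),(520,337))]
X=np.array([a for a,b in D+C],float);U=np.array([(275+b[0]/8-.4,135+b[1]/8-.4) for a,b in D]+[(270+b[0]/3.3-.35,130+b[1]/3.3-.35) for a,b in C])
f=lambda q:(proj(w,jig(q,X))-U).ravel()
r=least_squares(f,[.531,-.222,-.29],loss="soft_l1",f_scale=.7);print(r.x);print(f(r.x).reshape(-1,2))
q=r.x
wl=back(w,(275+332/8-.4,135+198/8-.4),.066);c,s=np.cos(q[2]),np.sin(q[2]);d=wl[:2]-q[:2];print("white",wl,"jig",c*d[0]+s*d[1],-s*d[0]+c*d[1])
# theta: lip corner (r=132, outer? ) project for thetas
for th in np.arange(.8,1.35,.1):
    P=[(58-132*np.cos(th)+h*np.sin(th),40,35+132*np.sin(th)+h*np.cos(th)) for h in (0,10)]
    print(round(th,2),(proj(w,jig(q,P))-[270,130])*3.3, ((proj(cam("side"),jig(q,P))-[240,150])*4.6))
E
```

```text
[ 0.5297 -0.2189 -0.2834]
[[-3.5744  0.2985]
 [ 4.1065  0.2809]
 [-4.5576 -0.1236]
 [ 4.9766  0.1048]
 [-0.5355 -0.4968]
 [ 2.4357 -0.5205]
 [-0.1365  0.2337]
 [-0.1194  0.19  ]]
white [ 0.515 -0.107  0.066] jig -0.04547178746288649 0.10330627944317419
0.8 [[208.7997 446.4021]
 [248.0329 457.13  ]] [[357.794  203.7894]
 [342.327  184.8449]]
0.9 [[263.2371 459.8975]
 [308.4952 470.0849]] [[336.4182 179.6181]
 [319.5068 161.9503]]
1.0 [[325.295  472.5456]
 [376.0977 481.9102]] [[313.2613 157.267 ]
 [295.1224 141.1032]]
1.1 [[394.2311 483.9755]
 [449.8064 492.227 ]] [[288.6203 137.0234]
 [269.4898 122.5669]]
1.2 [[468.9215 493.8122]
 [528.2048 500.6703]] [[262.8147 119.1413]
 [242.9422 106.5675]]
1.3 [[547.8688 501.7015]
 [609.5319 506.9171]] [[236.1799 103.8359]
 [215.8236  93.2888]]
```

Emit:
{"name": "play_rows", "arguments": {
  "motion": [
    [0, 5.76, -0.5, 0, 0],
    [0, 0, 0, 4, 0],
    [0, 0, 0, 4, 0],
    [0, 0, 0, 4, 0],
    [0, 0, 0, 3, 0],
    [0, 0, 0, 2, 0],
    [0, 0, 0, 1.3, 0],
    [0, 0, 0, 0, 0],
    [0, 0, 0, 0, 0]
  ]
}}

```text
time: 4.45
position: [0.5173, -0.1033, 0.0485]
tool_rot: [2.515, 1.881, 0.002]
ft_force: [-0.0, 0.5, 0.7]
grip_width: 0.999
```

```bash
python3 - <<'E'
from h import *
s=ctrl.get_state();im=optics.get_image("wrist");cv2.imwrite("pics/w2.png",im[:,:,::-1])
im=optics.get_image("side");cv2.imwrite("pics/s2.png",cv2.resize(im[120:330,180:440,::-1],None,fx=2.8,fy=2.8,interpolation=cv2.INTER_CUBIC))
print(s["time"],s["position"],s["tool_rot"],s["joint_positions"],s["ft_force"])
E
```

```text
4.45 [ 0.5173 -0.1033  0.0485] [2.5153 1.8807 0.0023] [-0.5705  0.2995  0.8152  1.9782 -0.2641  0.9695  0.0866] [-0.0021  0.5408  0.7318]
```

View pics/w2.png

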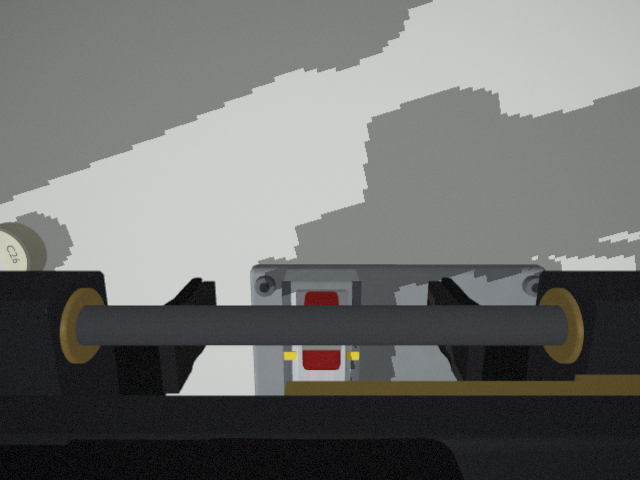

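View pics/s2.png

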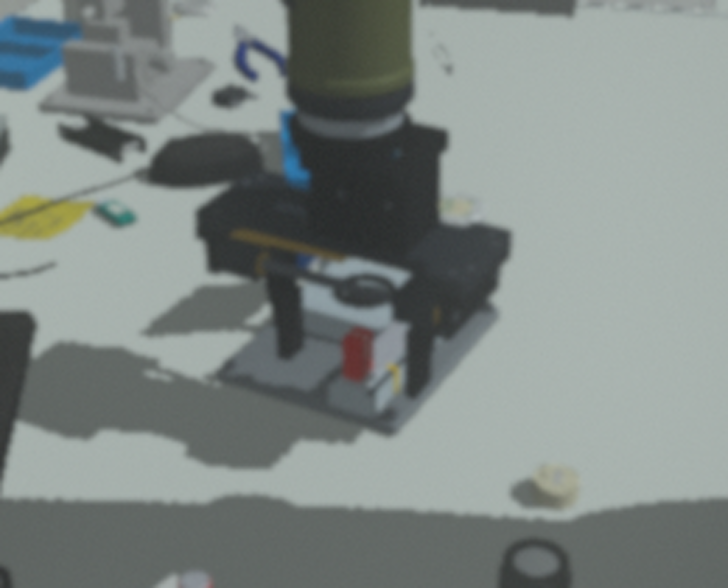

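Emit:
{"name": "play_rows", "arguments": {
  "motion": [
    [1, 0, 0, 0, 0],
    [1, 0, 0, 0, 0],
    [1, 0, 0, 0, 0],
    [1, 0, 0, 0, 0],
    [1, 0, 0, 0, 0],
    [1, 0, 0, 0, 0],
    [1, 0, 0, 0, 0],
    [1, 0, 0, 0, 0]
  ],
  "force": 12
}}

```text
time: 5.55
position: [0.5166, -0.1032, 0.0476]
tool_rot: [2.516, 1.881, 0.001]
ft_force: [7.1, -1.4, -2.0]
grip_width: 0.168
```

Emit:
{"name": "play_rows", "arguments": {
  "motion": [
    [1, -0.4, 0, 0, 0],
    [1, -0.4, 0, 0, 0],
    [1, -0.4, 0, 0, 0],
    [1, -0.4, 0, 0, 0],
    [1, -0.4, 0, 0, 0],
    [1, -0.33, 0, 0, 0],
    [1, 0, 0, 0, 0],
    [1, 0, 0, 0, 0]
  ]
}}

```text
time: 6.55
position: [0.5104, -0.1263, 0.0477]
tool_rot: [2.515, 1.879, 0.001]
ft_force: [5.4, -0.9, -5.1]
grip_width: 0.161
```

```bash
python3 - <<'E'
from h import *
s=ctrl.get_state();im=optics.get_image("wrist");cv2.imwrite("pics/w3.png",cv2.resize(im[250:390,240:400,::-1],None,fx=4,fy=4,interpolation=cv2.INTER_CUBIC))
print(s["time"],s["position"],s["tool_rot"],s["ft_force"],s["grip_width"])
E
```

```text
6.55 [ 0.5104 -0.1263  0.0477] [2.5152 1.8793 0.0011] [ 5.399  -0.8605 -5.0963] 0.16130887184095333
```

View pics/w3.png

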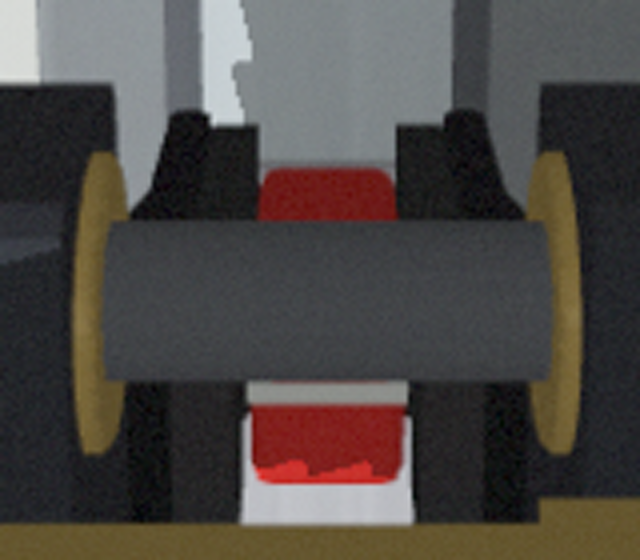

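Emit:
{"name": "play_rows", "arguments": {
  "motion": [
    [0, 0, 0, 0, 0],
    [0, 0, 0, 0, 0],
    [0, 0, 0, 0, 0],
    [0, 0, 0, 0, 0],
    [0, 0, 0, -2, 0],
    [0, 0, 0, -5, 0],
    [0, 0, 0, -5, 0],
    [0, 0, 0, -5, 0],
    [0, -1.5, 0, -2, 0],
    [0, 0, 0, 0, 0],
    [0, 0, 0, 0, 0]
  ]
}}

```text
time: 7.98
position: [0.5051, -0.1392, 0.237]
tool_rot: [-2.515, -1.88, 0.0]
ft_force: [-0.9, 0.1, -0.5]
grip_width: 1.0
```

```bash
python3 - <<'E'
from h import *
s=ctrl.get_state();im=optics.get_image("wrist");cv2.imwrite("pics/w4.png",im[:,:,::-1]);t=im[:,:,::-1]
cv2.imwrite("pics/w4c.png",cv2.resize(t[160:310,240:400],None,fx=4,fy=4,interpolation=cv2.INTER_CUBIC))
print(s["time"],s["position"],s["tool_rot"],s["ft_force"],s["grip_width"])
np.save("w4p.npy",np.r_[s["position"],s["tool_rot"]])
E
```

```text
7.975 [ 0.5051 -0.1392  0.237 ] [-2.5153 -1.8803  0.0002] [-0.9361  0.1225 -0.5062] 1.0000229260209221
```

View pics/w4c.png

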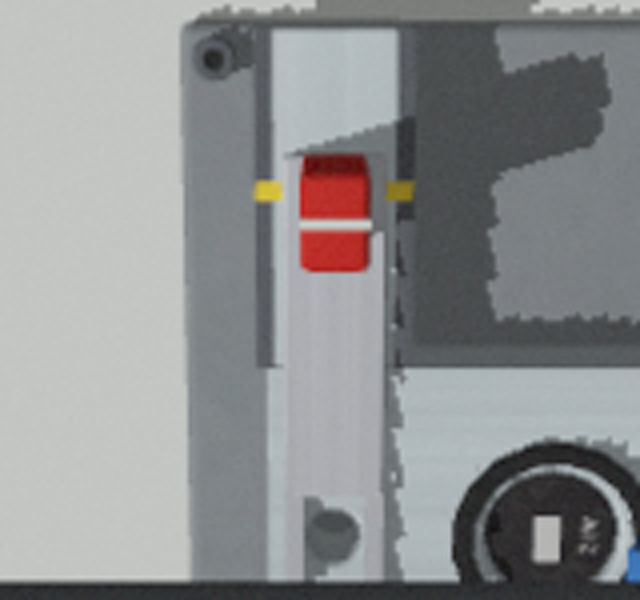

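```bash
python3 - <<'E'
from h import *
p=np.load("w4p.npy");w=wcam(dict(position=p[:3],tool_rot=p[3:]))
g=lambda u,v,z:back(w,(240+u/4-.4,160+v/4-.4),z)
L=[((-62,80,30),(256,190)),((-28,80,30),(414,190)),((-62,115,30),(259,27)),((-28,115,30),(414,27)),((-80,115,10),(182,27)),((-60,40,30),(267,366))]
X=np.array([a for a,b in L],float);U=np.array([(240+b[0]/4-.4,160+b[1]/4-.4) for a,b in L])
f=lambda q:(proj(w,jig(q,X))-U).ravel()
r=least_squares(f,[.531,-.222,-.29],loss="soft_l1",f_scale=.7);q=r.x;print(q);print(f(q).reshape(-1,2))
def tj(P):
    c,s=np.cos(q[2]),np.sin(q[2]);d=P[:2]-q[:2];return np.array([c*d[0]+s*d[1],-s*d[0]+c*d[1]])
print("white",tj(g(336,225,.066)),"yel",tj(g(269,190,.03)),tj(g(401,190,.03)))
print("slot",tj(g(335,497,.034)), "hole",tj(g(334,536,.03)))
E
```

```text
[ 0.5291 -0.2186 -0.2892]
[[ 0.3707  0.0428]
 [-0.0435  0.1833]
 [-0.6466 -0.0528]
 [ 0.6068  0.0886]
 [-0.5345 -1.4494]
 [ 0.1519  0.4959]]
white [-0.0451  0.0787] yel [-0.0595  0.08  ] [-0.0308  0.0802]
slot [-0.0448  0.0111] hole [-0.045   0.0003]
```

Emit:
{"name": "play_rows", "arguments": {
  "motion": [
    [0, 1.5, 0.2, 2, 0],
    [0, 0, 0, 5, 0],
    [0, 0, 0, 5, 0],
    [0, 0, 0, 4, 0],
    [0, 0, 0, 2.9, 0],
    [0, 0, 0, 0, 0],
    [1, 0, 0, 0, 0],
    [1, 0, 0, 0, 0],
    [1, 0, 0, 0, 0],
    [1, 0, 0, 0, 0],
    [1, 0, 0, 0, 0],
    [1, 0, 0, 0, 0],
    [1, 0, 0, 0, 0]
  ]
}}

```text
time: 9.65
position: [0.5117, -0.126, 0.0485]
tool_rot: [-2.516, -1.881, 0.0]
ft_force: [0.1, -0.6, -1.0]
grip_width: 0.289
```

Emit:
{"name": "play_rows", "arguments": {
  "motion": [
    [1, 0.05, 0, 0, 0],
    [1, 0.05, 0, 0, 0],
    [1, 0, 0, 0, 0],
    [1, 0, 0, 0, 0],
    [1, 0, 0, 0, 0]
  ]
}}

```text
time: 10.28
position: [0.5109, -0.1253, 0.0484]
tool_rot: [-2.515, -1.879, 0.002]
ft_force: [-6.1, -0.3, 3.9]
grip_width: 0.159
```

Emit:
{"name": "play_rows", "arguments": {
  "motion": [
    [1, 0.06, 0, 0, 0],
    [1, 0, 0, 0, 0],
    [1, 0, 0, 0, 0],
    [0, 0, 0, 0, 0],
    [0, 0, 0, 0, 0],
    [0, 0, 0, 0, 0],
    [0, 0, 0, 0, 0],
    [0, 0, 0, -2, 0],
    [0, 0, 0, -5, 0],
    [0, 0, 0, -5, 0],
    [0, 0, 0, -5, 0],
    [0, -1.5, 0, -2, 0],
    [0, 0, 0, 0, 0],
    [0, 0, 0, 0, 0]
  ]
}}

```text
time: 12.02
position: [0.5075, -0.1383, 0.238]
tool_rot: [-2.515, -1.88, 0.0]
ft_force: [-0.3, 0.5, 0.5]
grip_width: 1.0
```

```bash
python3 - <<'E'
from h import *
s=ctrl.get_state();im=optics.get_image("wrist");t=im[:,:,::-1]
cv2.imwrite("pics/w5c.png",cv2.resize(t[160:310,240:400],None,fx=4,fy=4,interpolation=cv2.INTER_CUBIC))
im=optics.get_image("side");cv2.imwrite("pics/s5.png",cv2.resize(im[215:265,285:345,::-1],None,fx=10,fy=10,interpolation=cv2.INTER_CUBIC))
print(s["time"],s["position"],s["tool_rot"],s["ft_force"],s["grip_width"])
np.save("w5p.npy",np.r_[s["position"],s["tool_rot"]])
E
```

```text
12.025 [ 0.5075 -0.1383  0.238 ] [-2.5154 -1.8803  0.0001] [-0.2693  0.5207  0.5369] 0.9999075405844261
```

View pics/w5c.png

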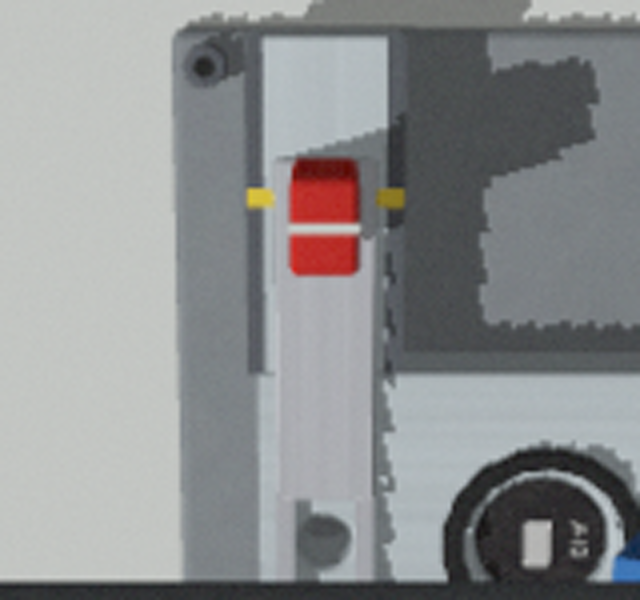

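View pics/s5.png

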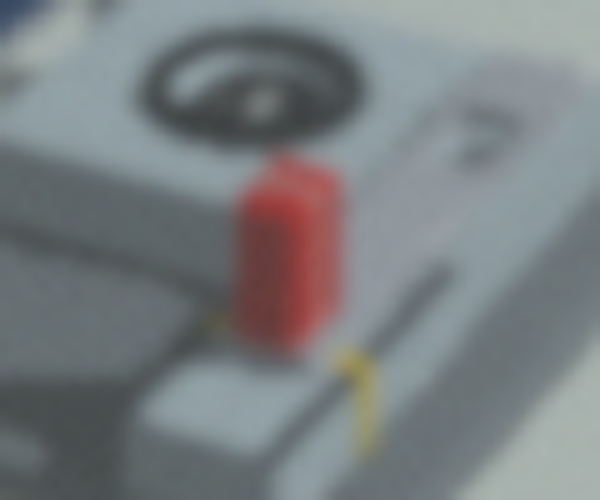

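```bash
python3 - <<'E'
from h import *
p=np.load("w5p.npy");w=wcam(dict(position=p[:3],tool_rot=p[3:]))
g=lambda u,v,z:back(w,(240+u/4-.4,160+v/4-.4),z)
L=[((-62,80,30),(247,198)),((-28,80,30),(405,198)),((-62,115,30),(249,36)),((-28,115,30),(405,34)),((-60,40,30),(258,373))]
X=np.array([a for a,b in L],float);U=np.array([(240+b[0]/4-.4,160+b[1]/4-.4) for a,b in L])
f=lambda q:(proj(w,jig(q,X))-U).ravel()
r=least_squares(f,[.531,-.222,-.29],loss="soft_l1",f_scale=.7);q=r.x;print(q);print(f(q).reshape(-1,2))
def tj(P):
    c,s=np.cos(q[2]),np.sin(q[2]);d=P[:2]-q[:2];return np.array([c*d[0]+s*d[1],-s*d[0]+c*d[1]])
print("white",tj(g(325,229,.066)),"yel",tj(g(260,198,.03)),tj(g(391,198,.03)))
print("slot",tj(g(325,500,.034)), "hole",tj(g(325,541,.03)))
print(tj(np.array([.5109,-.1253])),tj(p[:2]))
E
```

```text
[ 0.5291 -0.2187 -0.2894]
[[ 0.2912 -0.1944]
 [-0.2713 -0.0478]
 [-0.5218 -0.3407]
 [ 0.3262  0.3075]
 [ 0.1139  0.3007]]
white [-0.0451  0.0795] yel [-0.0594  0.0798] [-0.0308  0.0799]
slot [-0.045   0.0117] hole [-0.045   0.0004]
[-0.0441  0.0843] [-0.0436  0.0709]
```

```bash
python3 - <<'E'
import numpy as np
p=None
for th in list(np.arange(1.3,0.19,-.1))+[.15,.1,.06,.03,0]:
    x=58-95*np.cos(th)+10*np.sin(th)+15; z=35+95*np.sin(th)+10*np.cos(th)+8
    if p: print(round(th,2),round(x,1),round(z,1),"d cm",round((x-p[0])/10,2),round(-(z-p[1])/10,2))
    else: print(th,x,z)
    p=(x,z)
E
```

```text
1.3 57.22319313483614 137.2130159008792
1.2 47.9 135.2 d cm -0.93 0.2
1.1 38.8 132.2 d cm -0.91 0.3
1.0 30.1 128.3 d cm -0.87 0.39
0.9 21.8 123.6 d cm -0.83 0.47
0.8 14.0 118.1 d cm -0.78 0.55
0.7 6.8 111.8 d cm -0.72 0.63
0.6 0.2 104.9 d cm -0.65 0.7
0.5 -5.6 97.3 d cm -0.58 0.76
0.4 -10.6 89.2 d cm -0.5 0.81
0.3 -14.8 80.6 d cm -0.42 0.86
0.2 -18.1 71.7 d cm -0.33 0.9
0.15 -19.4 67.1 d cm -0.13 0.46
0.1 -20.5 62.4 d cm -0.11 0.47
0.06 -21.2 58.7 d cm -0.07 0.38
0.03 -21.7 55.8 d cm -0.04 0.28
0 -22.0 53.0 d cm -0.03 0.28
```

Emit:
{"name": "play_rows", "arguments": {
  "motion": [
    [1, -2.4, 3.4, 0, 0],
    [1, -2.4, 3.4, 0, 0],
    [1, -2.3, 3.3, 0, 0],
    [1, 0, 0, 0, 0],
    [1, 0, 0, 0, 0],
    [1, 0, 0, 0, 0],
    [1, 0, 0, 0, 0],
    [1, 0, 0, 0, 0]
  ]
}}

```text
time: 13.12
position: [0.5848, -0.2348, 0.2389]
tool_rot: [-2.515, -1.882, -0.002]
ft_force: [-0.5, 0.3, -0.5]
grip_width: 0.171
```

```bash
python3 - <<'E'
from h import *
s=ctrl.get_state();im=optics.get_image("wrist");t=im[:,:,::-1]
cv2.imwrite("pics/w6.png",t)
im=optics.get_image("side");cv2.imwrite("pics/s6.png",cv2.resize(im[80:290,180:440,::-1],None,fx=2.8,fy=2.8,interpolation=cv2.INTER_CUBIC))
print(s["time"],s["position"],s["grip_width"])
q=[.5291,-.2187,-.2893];c,n=np.cos(q[2]),np.sin(q[2]);d=s["position"][:2]-q[:2];print(c*d[0]+n*d[1],-n*d[0]+c*d[1])
E
```

```text
13.125 [ 0.5848 -0.2348  0.2389] 0.17059621576171838
0.057940762862754736 0.00041472989320783665
```

View pics/s6.png

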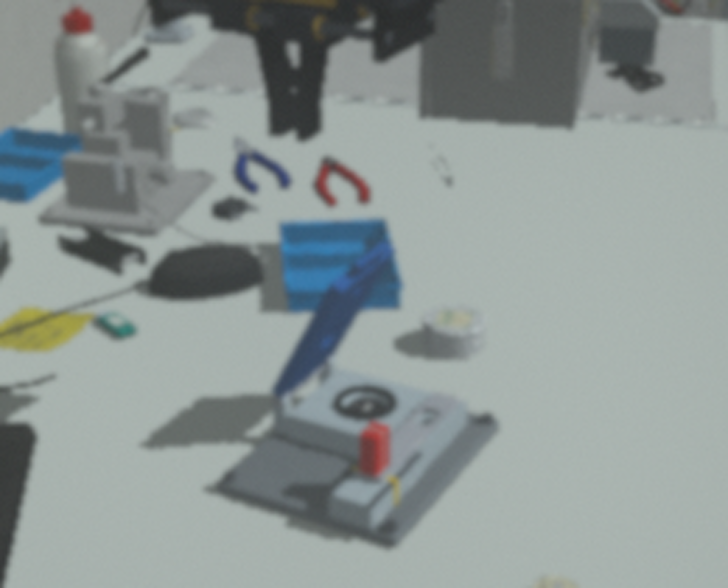

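View pics/w6.png

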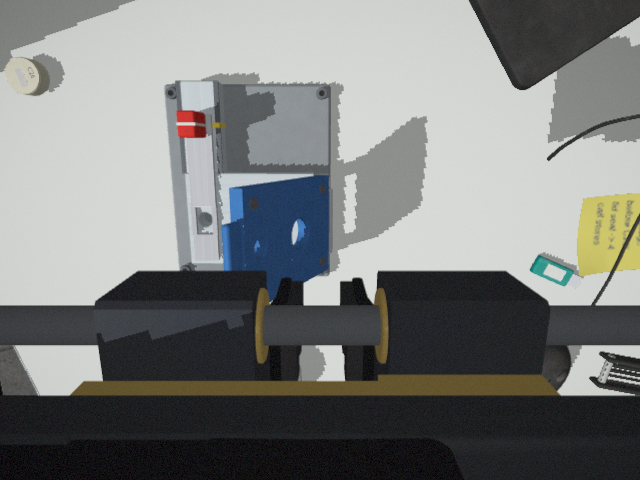

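Emit:
{"name": "play_rows", "arguments": {
  "motion": [
    [1, 0, 0, 4, 0],
    [1, 0, 0, 4, 0],
    [1, 0, 0, 2.2, 0],
    [1, 0, -0.93, 0.2, 0],
    [1, 0, -0.91, 0.3, 0],
    [1, 0, -0.87, 0.39, 0],
    [1, 0, -0.83, 0.47, 0],
    [1, 0, -0.78, 0.55, 0],
    [1, 0, -0.72, 0.63, 0]
  ]
}}

```text
time: 14.35
position: [0.5363, -0.2213, 0.1114]
tool_rot: [2.516, 1.881, 0.001]
ft_force: [0.2, -0.2, 5.5]
grip_width: 0.002
```

```bash
python3 - <<'E'
from h import *
s=ctrl.get_state()
im=optics.get_image("side");cv2.imwrite("pics/s7.png",cv2.resize(im[80:290,180:440,::-1],None,fx=2.8,fy=2.8,interpolation=cv2.INTER_CUBIC))
print(s["time"],s["position"],s["grip_width"],s["ft_force"])
q=[.5291,-.2187,-.2893];c,n=np.cos(q[2]),np.sin(q[2]);d=s["position"][:2]-q[:2];print(c*d[0]+n*d[1],-n*d[0]+c*d[1])
E
```

```text
14.35 [ 0.5363 -0.2213  0.1114] 0.0020876496315518508 [ 0.2429 -0.2163  5.4659]
0.007619127703222097 -0.0004590817478190767
```

View pics/s7.png

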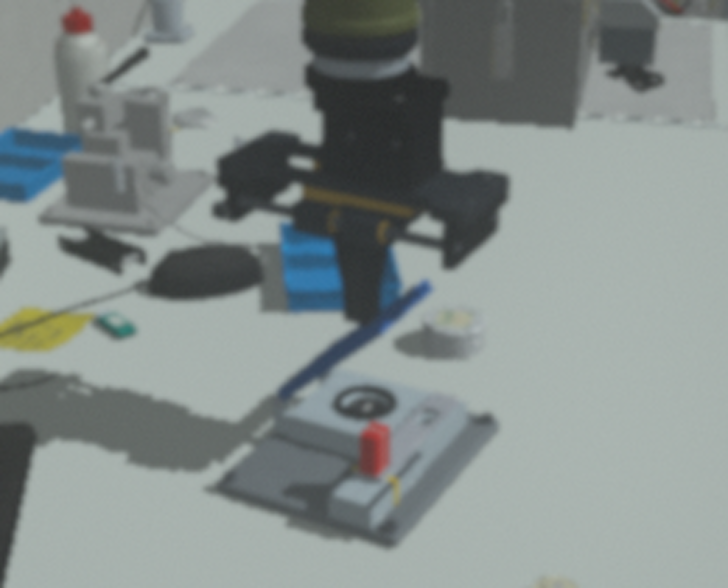

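Plate is being driven down smoothly. Continue.

Emit:
{"name": "play_rows", "arguments": {
  "motion": [
    [1, 0, -0.65, 0.7, 0],
    [1, 0, -0.58, 0.76, 0],
    [1, 0, -0.5, 0.81, 0],
    [1, 0, -0.42, 0.86, 0],
    [1, 0, -0.33, 0.9, 0],
    [1, 0, -0.13, 0.46, 0],
    [1, 0, -0.11, 0.47, 0],
    [1, 0, -0.07, 0.38, 0],
    [1, 0, 0, 0, 0]
  ]
}}

```text
time: 15.52
position: [0.5085, -0.213, 0.057]
tool_rot: [-2.515, -1.88, 0.002]
ft_force: [-0.6, -0.2, 0.2]
grip_width: 0.007
```

Emit:
{"name": "play_rows", "arguments": {
  "motion": [
    [1, 0, -0.04, 0.25, 0],
    [1, 0, -0.03, 0.2, 0],
    [1, 0, 0, 0, 0]
  ]
}}

```text
time: 15.9
position: [0.5082, -0.2129, 0.0534]
tool_rot: [-2.515, -1.88, 0.001]
ft_force: [-2.9, 1.1, 7.6]
grip_width: 0.008
```

Emit:
{"name": "play_rows", "arguments": {
  "motion": [
    [1, 0, 0, 0.1, 0],
    [1, 0, 0, 0, 0],
    [1, 0, 0, 0.1, 0],
    [1, 0, 0, 0, 0],
    [1, 0, 0, 0, 0]
  ]
}}

```text
time: 16.52
position: [0.5083, -0.2129, 0.0532]
tool_rot: [-2.514, -1.879, -0.001]
ft_force: [-8.8, 4.1, 23.2]
grip_width: 0.008
```

```bash
python3 - <<'E'
from h import *
s=ctrl.get_state()
im=optics.get_image("side");cv2.imwrite("pics/s8.png",cv2.resize(im[150:290,220:400,::-1],None,fx=4.2,fy=4.2,interpolation=cv2.INTER_CUBIC))
print(s["time"],s["position"],s["grip_width"],s["ft_force"])
E
```

```text
16.525 [ 0.5083 -0.2129  0.0532] 0.00838197906870383 [-8.7618  4.0959 23.2326]
```

View pics/s8.png

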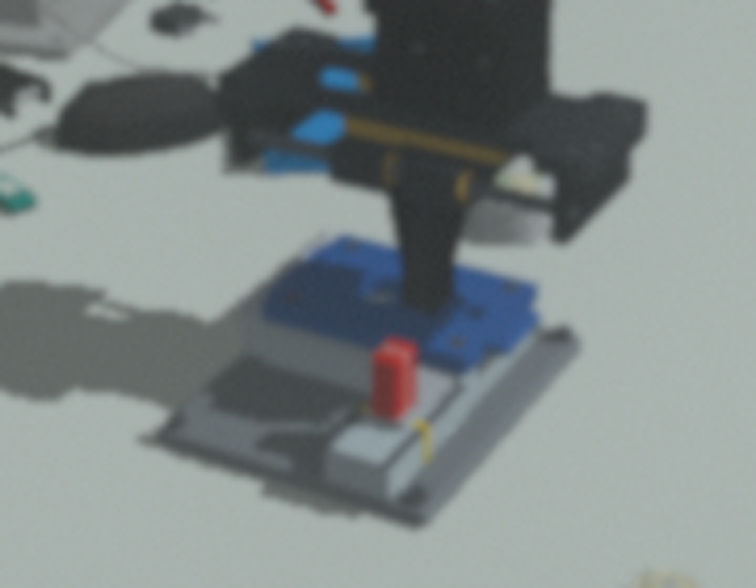

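Emit:
{"name": "play_rows", "arguments": {
  "motion": [
    [1, 0, 0, -0.5, 0],
    [1, 0, 0, -3, 0],
    [1, 0, 0, -5, 0],
    [0, -2, -2.3, -5, 0],
    [0, 0, 0, 0, 0],
    [0, 0, 0, 0, 0]
  ]
}}

```text
time: 17.32
position: [0.4813, -0.2248, 0.1855]
tool_rot: [-2.515, -1.881, -0.001]
ft_force: [0.2, 1.0, -1.1]
grip_width: 0.262
```

```bash
python3 - <<'E'
from h import *
s=ctrl.get_state();im=optics.get_image("wrist");t=im[:,:,::-1]
cv2.imwrite("pics/w9.png",t)
print(s["time"],s["position"],s["tool_rot"],s["qd"].max())
np.save("w9p.npy",np.r_[s["position"],s["tool_rot"]])
E
```

```text
17.325 [ 0.4813 -0.2248  0.1855] [-2.5146 -1.8812 -0.0014] 0.032381233189283216
```

View pics/w9.png

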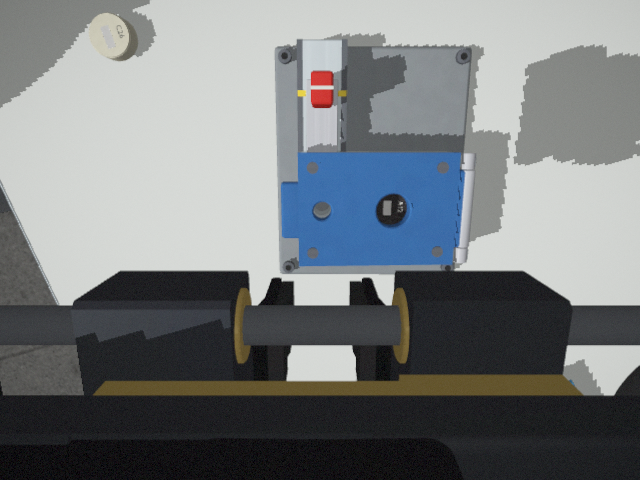

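```bash
python3 - <<'E'
import cv2
t=cv2.imread("pics/w9.png")
cv2.imwrite("pics/w9c.png",cv2.resize(t[190:230,297:347],None,fx=12,fy=12,interpolation=cv2.INTER_CUBIC))
cv2.imwrite("pics/w9d.png",cv2.resize(t[30:290,265:485],None,fx=2.3,fy=2.3,interpolation=cv2.INTER_CUBIC))
E
```

```text
(no output)
```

View pics/w9c.png

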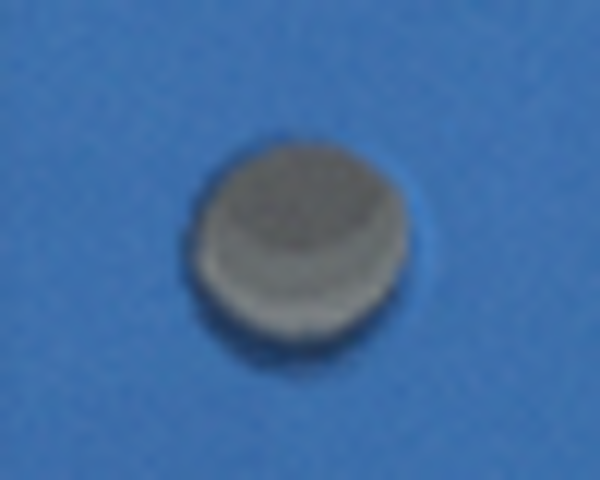

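View pics/w9d.png

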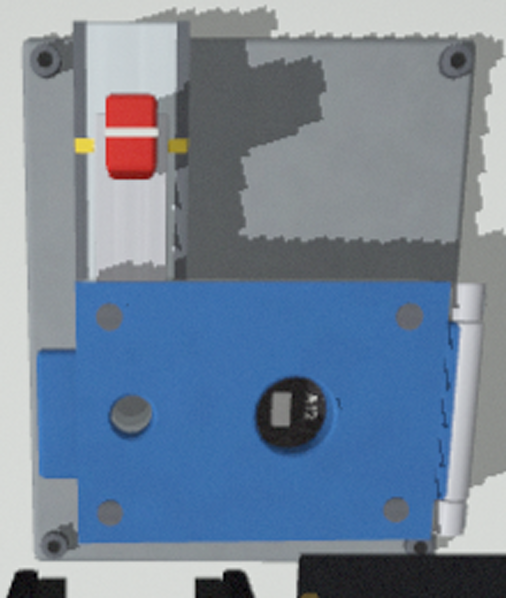

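```bash
python3 - <<'E'
from h import *
p=np.load("w9p.npy");w=wcam(dict(position=p[:3],tool_rot=p[3:]))
print("hole",back(w,(322.4,210.5),.050),back(w,(322.4,210.5),.045))
L=[((-62,80,30),(75,145)),((-28,80,30),(189,145)),((-62,115,30),(75,22)),((-28,115,30),(189,22)),((-80,115,10),(24,38)),((65,115,10),(474,38)),((-80,-60,10),(36,559))]
X=np.array([a for a,b in L],float);U=np.array([(265+b[0]/2.3-.3,30+b[1]/2.3-.3) for a,b in L])
f=lambda q:(proj(w,jig(q,X))-U).ravel()
r=least_squares(f,[.531,-.222,-.29],loss="soft_l1",f_scale=.7);q=r.x;print(q);print(f(q).reshape(-1,2))
print("hole fit",jig(q,(-45,0,45)), proj(w,jig(q,(-45,0,50))),proj(w,jig(q,(-45,0,10))))
for q in ([.5291,-.2187,-.2893],[.531,-.2224,-.292]): print(jig(q,(-45,0,45)))
E
```

```text
hole [ 0.4866 -0.2058  0.05  ] [ 0.4863 -0.2066  0.045 ]
[ 0.5295 -0.2189 -0.285 ]
[[ 0.6024  0.6671]
 [-0.4117  0.6557]
 [-0.0884 -0.2066]
 [ 0.3166 -0.2239]
 [-1.1183 -0.6524]
 [ 2.7869 -0.7188]
 [-0.6152  2.3769]]
hole fit [[ 0.4863 -0.2062  0.045 ]] [[322.1775 211.1153]] [[322.119  202.9093]]
[[ 0.486  -0.2059  0.045 ]]
[[ 0.4879 -0.2094  0.045 ]]
```

```bash
python3 - <<'E'
from h import *
def tri(a,b):
    P=[]
    for n,uv in (("top",a),("side",b)):
        K,T=cam(n);E=np.linalg.inv(T)[:3];P.append(K@E)
    X=cv2.triangulatePoints(P[0],P[1],np.array(a,float).reshape(2,1),np.array(b,float).reshape(2,1)).ravel();X=X[:3]/X[3]
    return X,proj(cam("top"),X),proj(cam("side"),X)
print(tri((185,137),(97,272)),tri((117,68),(27,57)))
E
```

```text
(array([0.7181, 0.1826, 0.1689]), array([[182.2326, 130.8826]]), array([[106.3659, 274.0566]])) (array([0.7247, 0.1962, 0.4407]), array([[116.9359,  67.8996]]), array([[27.15  , 57.0536]]))
```

Emit:
{"name": "play_rows", "arguments": {
  "motion": [
    [0, 0, 0, -4, 0],
    [0, 5.85, -0.79, 0, 0],
    [0, 5.85, -0.79, 0, 0],
    [0, 5.85, -0.79, 0, 0],
    [0, 0, 0, 0, 0]
  ]
}}

```text
time: 18.0
position: [0.5081, -0.0438, 0.2242]
tool_rot: [-2.504, -1.894, 0.005]
ft_force: [1.0, -0.3, 0.2]
grip_width: 0.879
```

Emit:
{"name": "play_rows", "arguments": {
  "motion": [
    [0, 5.85, -0.79, 0, 0],
    [0, 5.85, -0.79, 0, 0],
    [0, 5.85, -0.79, 0, 0],
    [0, 0, 0, 0, 0],
    [0, 0, 0, 0, 0]
  ]
}}

```text
time: 18.62
position: [0.5348, 0.1231, 0.2247]
tool_rot: [2.516, 1.88, -0.006]
ft_force: [0.1, -0.1, -0.3]
grip_width: 1.005
```

```bash
python3 - <<'E'
from h import *
s=ctrl.get_state();im=optics.get_image("wrist");t=im[:,:,::-1]
cv2.imwrite("pics/w10.png",t)
print(s["time"],s["position"],s["tool_rot"],abs(s["qd"]).max(),s["joint_positions"])
np.save("w10p.npy",np.r_[s["position"],s["tool_rot"]])
E
```

```text
18.625 [0.5348 0.1231 0.2247] [ 2.5157  1.8797 -0.0055] 0.029201439129444628 [-0.989   0.1271  0.7796  1.7355 -0.0895  1.3192 -0.4782]
```

View pics/w10.png

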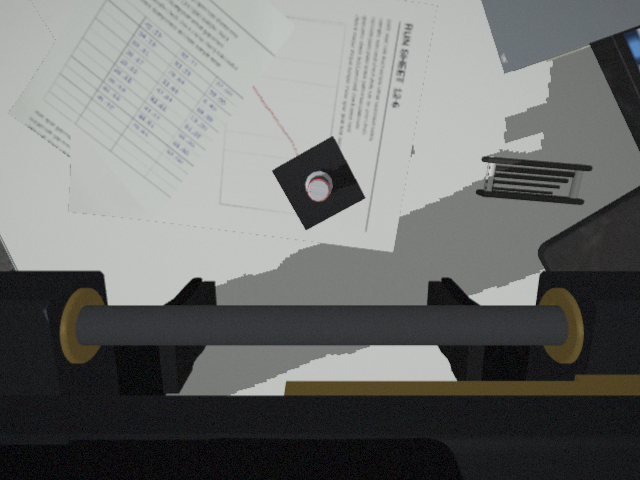

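```bash
python3 - <<'E'
import cv2
t=cv2.imread("pics/w10.png")
cv2.imwrite("pics/w10c.png",cv2.resize(t[130:236,265:371],None,fx=5.6,fy=5.6,interpolation=cv2.INTER_CUBIC))
cv2.imwrite("pics/w10d.png",cv2.resize(t[160:210,290:350],None,fx=10,fy=10,interpolation=cv2.INTER_CUBIC))
E
```

```text
(no output)
```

View pics/w10c.png

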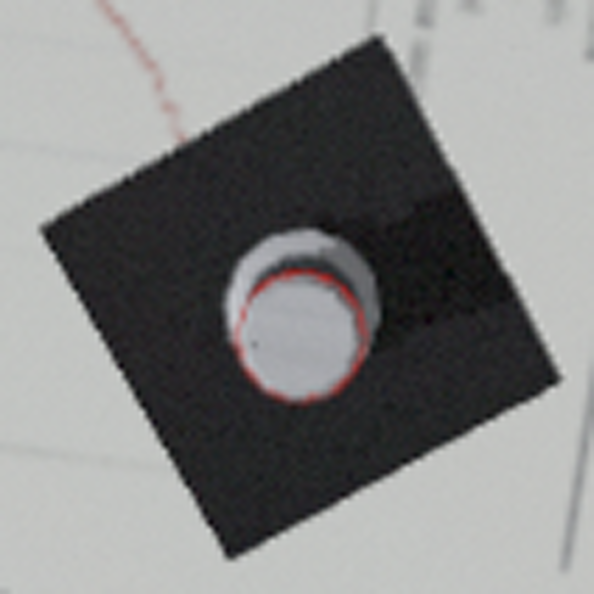

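View pics/w10d.png

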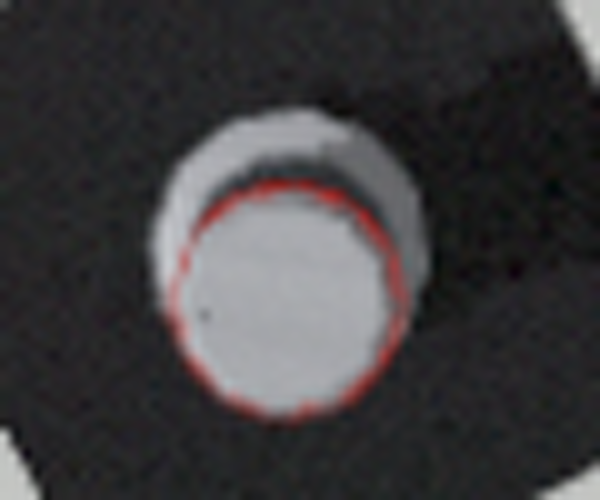

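```bash
python3 - <<'E'
from h import *
p=np.load("w10p.npy");w=wcam(dict(position=p[:3],tool_rot=p[3:]))
M=R.from_rotvec(p[3:]).as_matrix();print(M)
for n,uv,z in (("knob",(290+28.7-.45,160+30.3-.45),.080),("collar",(290+29.2-.45,160+24.8-.45),.046)):
    P=back(w,uv,z);print(n,P,"tool",(P-p[:3])@M)
C=[(42,230),(380,36),(560,380),(231,560)]
print("stand",np.mean([back(w,(265+u/5.6-.4,130+v/5.6-.4),.04) for u,v in C],0))
E
```

```text
[[ 0.2834  0.959  -0.0021]
 [ 0.959  -0.2835 -0.003 ]
 [-0.0035 -0.0012 -1.    ]]
knob [0.5408 0.1551 0.08  ] tool [ 0.0329 -0.0032  0.1446]
collar [0.5409 0.1553 0.046 ] tool [ 0.0333 -0.0031  0.1786]
stand [0.5408 0.1549 0.04  ]
```

Emit:
{"name": "play_rows", "arguments": {
  "motion": [
    [0, 3.1, -0.2, 0, 0],
    [0, 0, 0, 4, 0],
    [0, 0, 0, 4, 0],
    [0, 0, 0, 3, 0],
    [0, 0, 0, 2, 0],
    [0, 0, 0, 1.8, 0],
    [0, 0, 0, 1.8, 0],
    [0, 0, 0, 0, 0],
    [0, 0, 0, 0, 0]
  ]
}}

```text
time: 19.8
position: [0.5426, 0.1546, 0.0609]
tool_rot: [2.516, 1.881, 0.002]
ft_force: [0.4, -0.0, 0.1]
grip_width: 1.0
```

```bash
python3 - <<'E'
from h import *
s=ctrl.get_state();im=optics.get_image("wrist");t=im[:,:,::-1]
cv2.imwrite("pics/w11.png",t)
im=optics.get_image("side");cv2.imwrite("pics/s11.png",cv2.resize(im[270:410,170:350,::-1],None,fx=4.2,fy=4.2,interpolation=cv2.INTER_CUBIC))
print(s["time"],s["position"],s["tool_rot"],s["ft_force"])
E
```

```text
19.8 [0.5426 0.1546 0.0609] [2.5161 1.8807 0.0017] [ 0.4021 -0.028   0.0705]
```

View pics/w11.png

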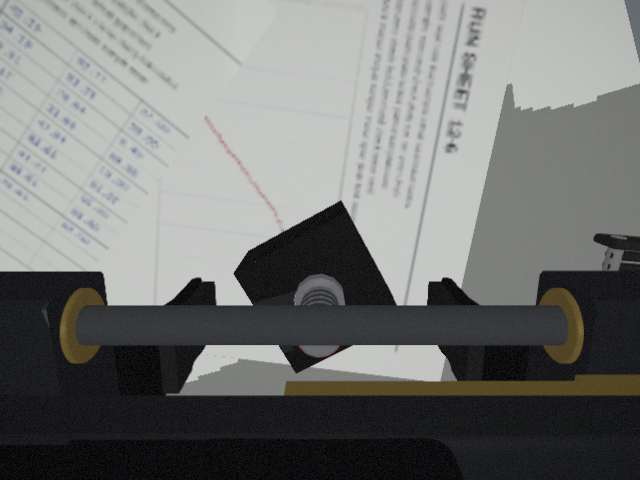

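View pics/s11.png

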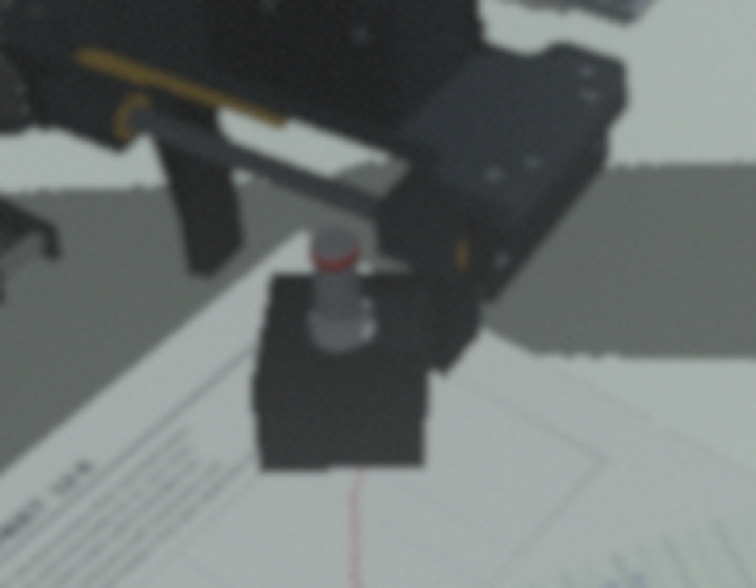

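Emit:
{"name": "play_rows", "arguments": {
  "motion": [
    [0, 0, 0, 0.2, 0],
    [1, 0, 0, 0, 0],
    [1, 0, 0, 0, 0],
    [1, 0, 0, 0, 0],
    [1, 0, 0, 0, 0],
    [1, 0, 0, 0, 0],
    [1, 0, 0, 0, 0],
    [1, 0, 0, 0, 0],
    [1, 0, 0, 0, 0],
    [1, 0, 0, 0, 0],
    [1, 0, 0, 0, 0]
  ],
  "force": 40
}}

```text
time: 21.28
position: [0.542, 0.1545, 0.0583]
tool_rot: [-2.516, -1.881, -0.0]
ft_force: [-0.5, -0.7, -0.1]
grip_width: 0.176
```

Emit:
{"name": "play_rows", "arguments": {
  "motion": [
    [1, 0, 0, -2, 0],
    [1, 0, 0, -4, 0],
    [1, 0, 0, -4, 0],
    [1, 0, 0, -2, 0],
    [1, 0, 0, 0, 0],
    [1, -5, 0.7, 0, 0],
    [1, -5, 0.7, 0, 0],
    [1, -5, 0.7, 0, 0],
    [1, -5, 0.7, 0, 0],
    [1, -5, 0.7, 0, 0],
    [1, -5, 0.7, 0, 0],
    [1, -4, 0.55, 0, 0],
    [1, -2.16, 0.28, 0, 0],
    [1, 0, 0, 0, 0],
    [1, 0, 0, 0, 0]
  ]
}}

```text
time: 23.15
position: [0.4878, -0.2051, 0.1777]
tool_rot: [-2.514, -1.882, 0.0]
ft_force: [-0.1, 0.1, 0.0]
grip_width: 0.174
```

```bash
python3 - <<'E'
from h import *
s=ctrl.get_state();im=optics.get_image("wrist");t=im[:,:,::-1]
cv2.imwrite("pics/w12.png",t)
im=optics.get_image("side");cv2.imwrite("pics/s12.png",cv2.resize(im[140:280,240:420,::-1],None,fx=4.2,fy=4.2,interpolation=cv2.INTER_CUBIC))
im=optics.get_image("top");cv2.imwrite("pics/t12.png",cv2.resize(im[180:280,310:410,::-1],None,fx=6,fy=6,interpolation=cv2.INTER_CUBIC))
print(s["time"],s["position"],s["tool_rot"],s["ft_force"],s["grip_width"])
E
```

```text
23.15 [ 0.4878 -0.2051  0.1777] [-2.514  -1.8816  0.0003] [-0.1451  0.1293  0.0101] 0.17366875109884752
```

View pics/w12.png

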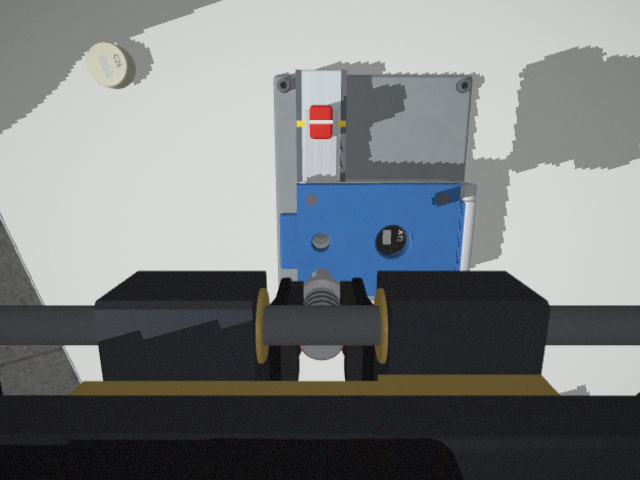

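View pics/s12.png

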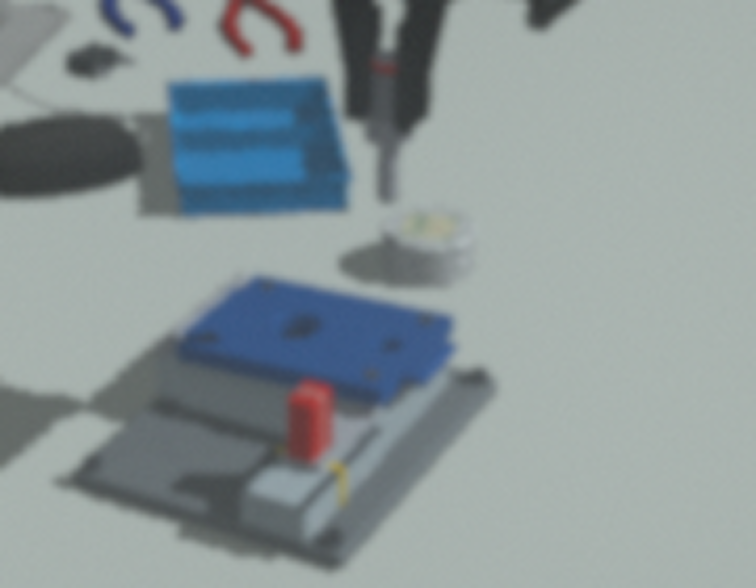

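Emit:
{"name": "play_rows", "arguments": {
  "motion": [
    [1, -0.1, 0, 2, 0],
    [1, 0, 0, 2.4, 0],
    [1, 0, 0, 1.8, 0],
    [1, 0, 0, 0.6, 0],
    [1, 0, 0, 0, 0],
    [1, 0, 0, 0, 0]
  ]
}}

```text
time: 24.05
position: [0.4882, -0.2077, 0.111]
tool_rot: [2.515, 1.88, 0.002]
ft_force: [0.4, 0.5, -0.6]
grip_width: 0.17
```

```bash
python3 - <<'E'
from h import *
s=ctrl.get_state();im=optics.get_image("wrist");t=im[:,:,::-1]
cv2.imwrite("pics/w13.png",cv2.resize(t[230:370,240:400],None,fx=4,fy=4,interpolation=cv2.INTER_CUBIC))
im=optics.get_image("side");cv2.imwrite("pics/s13.png",cv2.resize(im[170:250,280:380,::-1],None,fx=7,fy=7,interpolation=cv2.INTER_CUBIC))
im=optics.get_image("top");cv2.imwrite("pics/t13.png",cv2.resize(im[180:280,310:410,::-1],None,fx=6,fy=6,interpolation=cv2.INTER_CUBIC))
print(s["time"],s["position"],s["tool_rot"],s["ft_force"],s["grip_width"])
E
```

```text
24.05 [ 0.4882 -0.2077  0.111 ] [2.5154 1.8804 0.0016] [ 0.3719  0.4826 -0.551 ] 0.17025473162841165
```

View pics/w13.png

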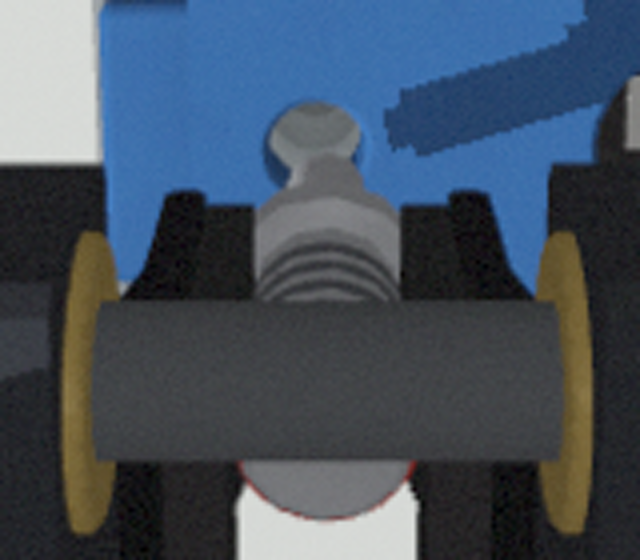

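View pics/s13.png

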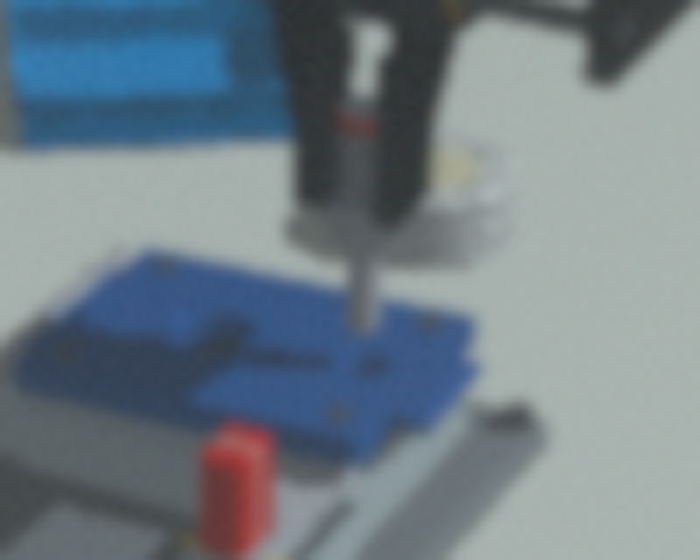

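View pics/t13.png

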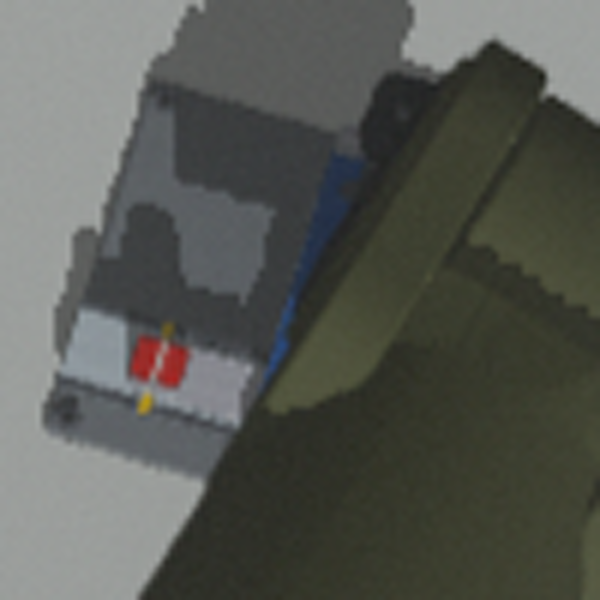

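```bash
python3 - <<'E'
from h import *
s=ctrl.get_state();sc=cam("side");w=wcam(s);M=R.from_rotvec(s["tool_rot"]).as_matrix()
S=lambda u,v:(280+u/7-.43,170+v/7-.43); W=lambda u,v:(240+u/4-.38,230+v/4-.38)
h=back(sc,S(373,362),.050);t=back(sc,S(361,330),.0607)
print("side hole",h,"tip",t,"hole-tip in tool",(h-t)@M)
hw=back(w,W(318,147),.050);print("wrist hole",hw)
# tip predicted if on pin axis at TCP
for off in (0,.002,.004):
  P=s["position"]+M@np.array([-off,0,.0503]);print(off,((proj(w,P)[0]-[240,230])+.38)*4)
E
```

```text
side hole [ 0.485 -0.212  0.05 ] tip [ 0.4886 -0.2114  0.0607] hole-tip in tool [-0.0017 -0.0033  0.0107]
wrist hole [ 0.4865 -0.2056  0.05  ]
0 [334.0235 182.15  ]
0.002 [333.99   196.9803]
0.004 [333.9566 211.7448]
```

```bash
python3 - <<'E'
from h import *
im=optics.get_image("wrist")[:,:,::-1]
cv2.imwrite("pics/w14.png",cv2.resize(im[245:300,290:350],None,fx=10,fy=10,interpolation=cv2.INTER_CUBIC))
im=optics.get_image("side")[:,:,::-1];cv2.imwrite("pics/s14.png",cv2.resize(im[195:235,310:360],None,fx=14,fy=14,interpolation=cv2.INTER_CUBIC))
E
```

```text
(no output)
```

View pics/w14.png

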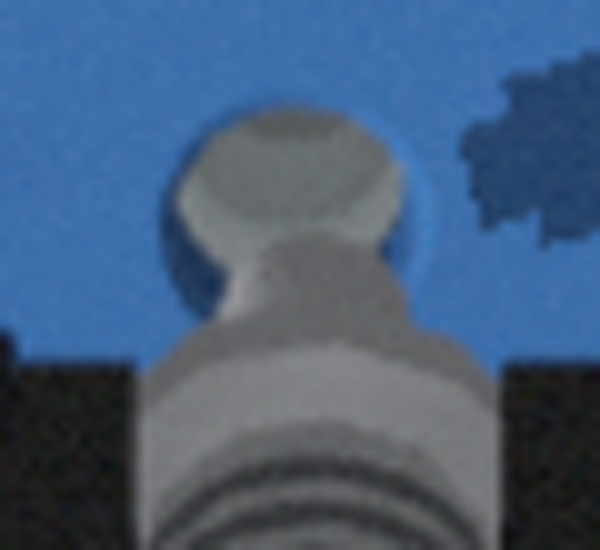

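View pics/s14.png

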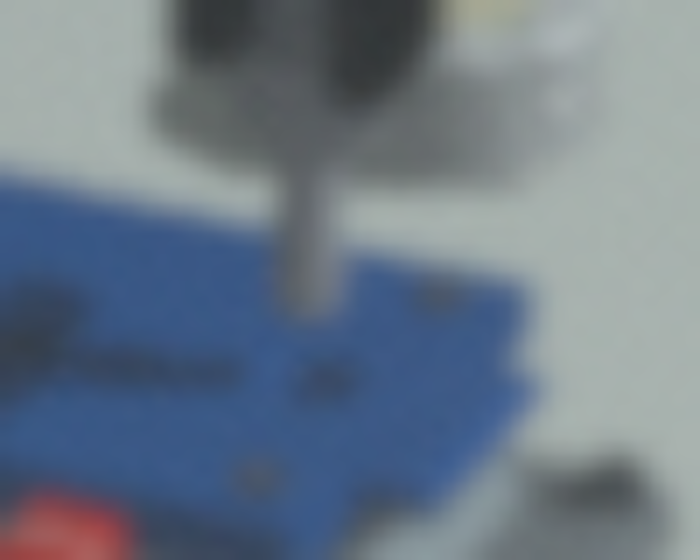

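```bash
python3 - <<'E'
from h import *
s=ctrl.get_state();sc=cam("side");w=wcam(s);M=R.from_rotvec(s["tool_rot"]).as_matrix()
print(s["time"],s["position"])
S=lambda u,v:(310+u/14-.46,195+v/14-.46); W=lambda u,v:(290+u/10-.45,245+v/10-.45)
h=back(sc,S(328,380),.050);t=back(sc,S(309,313),.0607)
print("side hole-tip in tool mm",(h-t)@M*1e3)
hw=back(w,W(297,229),.050)
P=s["position"]+M@np.array([0,0,.0503])
print("wrist hole",(hw-s["position"])@M*1e3)
for x in (-.002,0,.002):
  for dx in (0,.0035,.005):
    P=s["position"]+M@np.array([x+dx,-.001,.0503-(dx>.004)*.004]);print(x,dx,((proj(w,P)[0]-[290,245])+.45)*10)
E
```

```text
24.3 [ 0.4878 -0.2076  0.1106]
side hole-tip in tool mm [-0.5725 -3.0261 10.6975]
wrist hole [ 0.9475 -2.0422 60.6391]
-0.002 0 [316.2234 343.1271]
-0.002 0.0035 [316.2943 278.136 ]
-0.002 0.005 [316.2644 273.9778]
0 0 [316.2638 306.0514]
0 0.0035 [316.3351 240.7697]
0 0.005 [316.3059 235.8465]
0.002 0 [316.3045 268.81  ]
0.002 0.0035 [316.3761 203.2359]
0.002 0.005 [316.3477 197.5408]
```

Emit:
{"name": "play_rows", "arguments": {
  "motion": [
    [1, 0, -0.15, 0.2, 0],
    [1, 0, 0, 0.4, 0],
    [1, 0, 0, 0.4, 0],
    [1, 0, 0, 0.3, 0],
    [1, 0, 0, 0, 0]
  ]
}}

```text
time: 24.92
position: [0.486, -0.2071, 0.0969]
tool_rot: [-2.516, -1.881, 0.001]
ft_force: [0.2, 0.5, -1.1]
grip_width: 0.17
```

Emit:
{"name": "play_rows", "arguments": {
  "motion": [
    [1, 0, 0, 0.3, 0],
    [1, 0, 0, 0.3, 0],
    [1, 0, 0, 0.3, 0],
    [1, 0, 0, 0, 0]
  ]
}}

```text
time: 25.42
position: [0.4861, -0.207, 0.088]
tool_rot: [-2.516, -1.881, 0.0]
ft_force: [-0.7, -0.6, -0.1]
grip_width: 0.171
```

```bash
python3 - <<'E'
from h import *
im=optics.get_image("wrist")[:,:,::-1]
cv2.imwrite("pics/w15.png",cv2.resize(im[245:320,280:360],None,fx=8,fy=8,interpolation=cv2.INTER_CUBIC))
im=optics.get_image("side")[:,:,::-1];cv2.imwrite("pics/s15.png",cv2.resize(im[185:235,300:360],None,fx=12,fy=12,interpolation=cv2.INTER_CUBIC))
s=ctrl.get_state();print(s["position"],s["ft_force"],s["torque"])
E
```

```text
[ 0.4861 -0.2071  0.0882] [-0.1909  0.172  -0.6361] [-0.1066  0.1028 -0.0503]
```

View pics/w15.png

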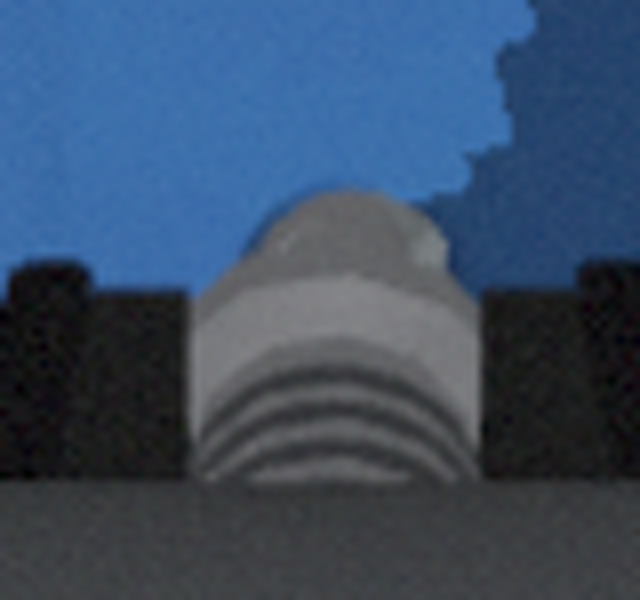

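View pics/s15.png

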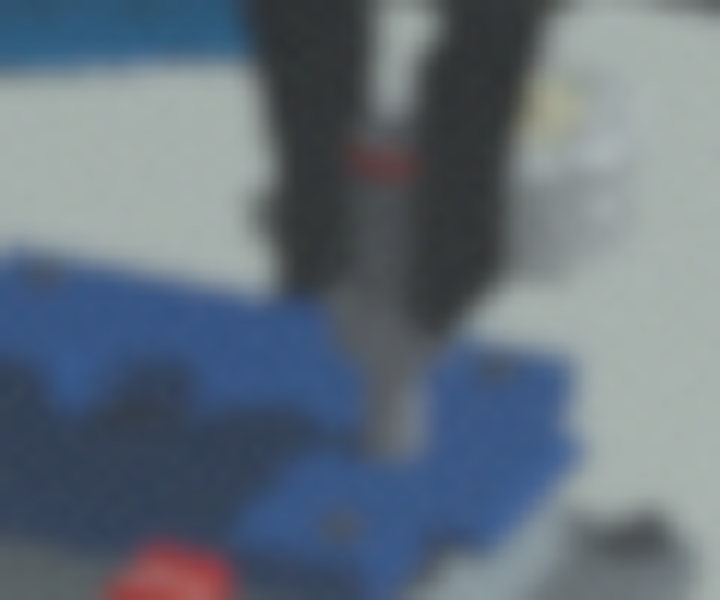

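Emit:
{"name": "play_rows", "arguments": {
  "motion": [
    [1, 0, 0, 0.3, 0],
    [1, 0, 0, 0.3, 0],
    [1, 0, 0, 0.3, 0],
    [1, 0, 0, 0.2, 0],
    [1, 0, 0, 0, 0]
  ]
}}

```text
time: 26.15
position: [0.4861, -0.2071, 0.0771]
tool_rot: [-2.516, -1.881, 0.0]
ft_force: [-0.4, -0.3, -0.9]
grip_width: 0.168
```

Emit:
{"name": "play_rows", "arguments": {
  "motion": [
    [1, 0, 0, 0.3, 0],
    [1, 0, 0, 0.3, 0],
    [1, 0, 0, 0.2, 0],
    [1, 0, 0, 0, 0]
  ]
}}

```text
time: 26.65
position: [0.4861, -0.2071, 0.0692]
tool_rot: [-2.516, -1.881, 0.0]
ft_force: [1.3, 0.8, 0.4]
grip_width: 0.175
```

Emit:
{"name": "play_rows", "arguments": {
  "motion": [
    [1, 0, 0, 0.2, 0],
    [1, 0, 0, 0.2, 0],
    [1, 0, 0, 0, 0]
  ]
}}

```text
time: 27.02
position: [0.486, -0.2071, 0.0651]
tool_rot: [-2.516, -1.881, 0.0]
ft_force: [-1.3, 0.1, 1.0]
grip_width: 0.174
```

Emit:
{"name": "play_rows", "arguments": {
  "motion": [
    [1, 0, 0, 0.1, 0],
    [1, 0, 0, 0, 0],
    [1, 0, 0, 0, 0]
  ]
}}

```text
time: 27.4
position: [0.4861, -0.2071, 0.0642]
tool_rot: [-2.516, -1.881, 0.0]
ft_force: [-0.9, 0.2, 2.3]
grip_width: 0.171
```

Emit:
{"name": "play_rows", "arguments": {
  "motion": [
    [1, 0, 0, 0.1, 0],
    [1, 0, 0, 0, 0],
    [1, 0, 0, 0, 0]
  ]
}}

```text
time: 27.78
position: [0.4861, -0.2071, 0.0632]
tool_rot: [-2.516, -1.881, 0.0]
ft_force: [-2.2, 0.6, 2.3]
grip_width: 0.172
```

Emit:
{"name": "play_rows", "arguments": {
  "motion": [
    [1, 0, 0, 0.1, 0],
    [1, 0, 0, 0, 0],
    [1, 0, 0, 0, 0]
  ]
}}

```text
time: 28.15
position: [0.4861, -0.2071, 0.063]
tool_rot: [-2.516, -1.88, -0.001]
ft_force: [-6.5, 1.4, 10.5]
grip_width: 0.169
```

Emit:
{"name": "play_rows", "arguments": {
  "motion": [
    [1, 0, 0, 0.1, 0],
    [1, 0, 0, 0, 0],
    [1, 0, 0, 0, 0]
  ]
}}

```text
time: 28.52
position: [0.4862, -0.2072, 0.0629]
tool_rot: [-2.515, -1.88, -0.001]
ft_force: [-7.2, 4.3, 19.5]
grip_width: 0.175
```

Emit:
{"name": "play_rows", "arguments": {
  "motion": [
    [1, 0, 0, -0.04, 0],
    [1, 0, 0, 0, 0],
    [1, 0, 0, 0, 0],
    [1, 0, 0, 0, 0]
  ]
}}

```text
time: 29.02
position: [0.4862, -0.2072, 0.063]
tool_rot: [-2.515, -1.88, -0.001]
ft_force: [-6.9, 2.4, 15.5]
grip_width: 0.174
```

```bash
python3 - <<'E'
from h import *
im=optics.get_image("wrist")[:,:,::-1];cv2.imwrite("pics/w16.png",im)
a=optics.get_image("side")[:,:,::-1];cv2.imwrite("pics/s16.png",cv2.resize(a[160:280,250:400],None,fx=5,fy=5,interpolation=cv2.INTER_CUBIC))
cv2.imwrite("pics/s16f.png",a)
s=ctrl.get_state();print(s["time"],s["position"],s["ft_force"],s["torque"],s["grip_width"])
E
```

```text
29.125 [ 0.4862 -0.2071  0.063 ] [-7.0054  3.025  15.5708] [0.5104 1.6693 0.0133] 0.16999396148803636
```

View pics/w16.png

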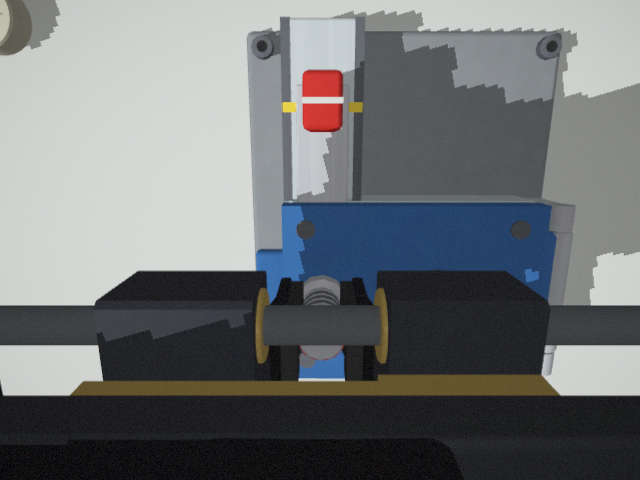

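View pics/s16.png

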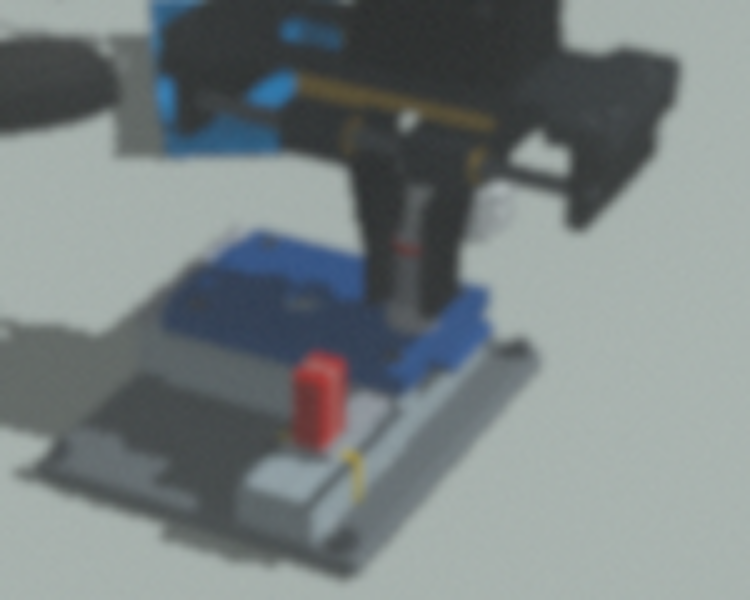

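View pics/s16f.png

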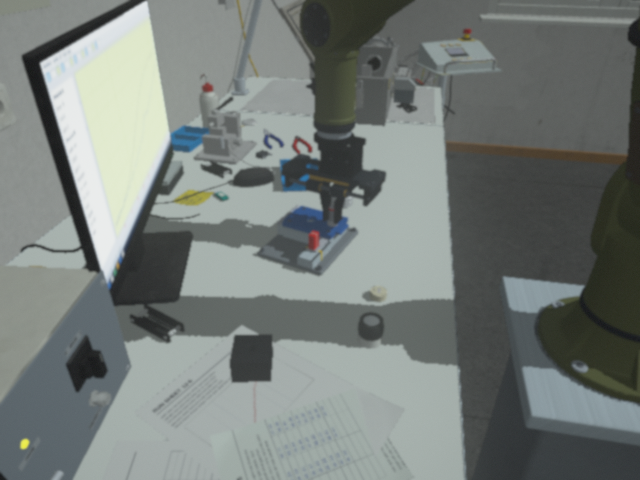

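```bash
python3 - <<'E'
from h import *
print(ticket.close_job());s=ctrl.get_state();print(s["time"],s["ft_force"],s["position"])
E
```

```text
the job is handed in; nothing more can be done
None
the job is handed in; nothing more can be done
```

The jig is ready for clamping and the job is handed in, at about 29 s of the 72 s allowed. No verdict came back.

- **Slide:** I pinched the red grip and slid it back. The first stop was about 1 mm short of the index line, so I gripped it again and nudged it. The white line then measured 79.5 mm against 80 mm for the yellow line. In the final wrist picture it still sits at the line.
- **Upper half:** I swung it down with the closed fingers until it stopped moving, with about 23 N on it. As expected, it sprang slightly ajar when I let go.
- **Pin:** I took it from the stand and pushed it through both halves with almost no side force. It stopped with the tool at z 0.063 m, close to the 0.0633 m worked out for fully home, so the halves were shut.
- **Finish:** The gripper still holds the pin at 40 N and was pressing down with about 15.5 N just before hand-in, with about 7 N sideways.
- **Loupe, tin and mount:** The final side picture shows the loupe and the mount where they stood. The gripper mostly hides the tin, but nothing came near it.

**Disagreements:** The wrist and fixed cameras differed by 3–4 mm in absolute position. I therefore lined the pin up by its position relative to the hole. There the wrist and side views differed by about 2 mm, so I used a value between the two, and the pin went in cleanly.

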